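# Set the length stop and fit the clamp levers

### The arm

A 6-joint arm with a two-finger parallel gripper is mounted at the origin on a cart in front of the work surface, level with it; the furniture and walls round the work are solid. World frame = base frame: x ahead of the robot, y to its left, z up, the work surface at z = 0. Lengths are in m, angles in degrees, forces in N, time in s.
With the tool pointing down it reaches from about 0.375 to 0.9 m from the base axis. Payload 3.1 kg.
Tool frame: the origin (TCP) lies on the centre line of the jaws, within the pads' length; the fingertips stand 8 mm ahead of it and the grasp point (between the pads) lies 11 mm behind it; z points along the fingers, y is the direction in which the jaws open and shut (so a half turn about z gives the same grasp; the last joint's range is limited). The gripper opens to 87 mm and grips with 3 to 60 N. Pads are 19 mm wide; open, the fingers measure 117 mm over their backs; the gripper's body (75 mm by 190 mm) begins 51 mm behind the grasp point.
Start: joints at [54.116, 30.224, 82.088, -0, 67.689, -10.227], TCP at [0.271, 0.563, 0.231] pointing down, gripper open.
Joint ranges: [-176.69, 176.69], [-43.24, 126.21], [12.49, 139.97], [-82, 262], [0, 151.66], [-163.58, 163.58]. Speed limits (degrees/s): [159.86, 159.86, 180, 180, 180, 180].

### API

Orientations are given as a 3x3 rotation matrix whose columns are the frame's x, y, z axes.
In Python, from rig import * gives the robot as it stands. The module is installed in compiled form; this text tells all that it offers.
- The arm moves only by the tool arm_command, never from a script. Its argument "commands" is a list of rows, each an object with "translation": the shift along the tool's x, y, z scaled (see below), a list of three; "dr": the turn, a rotation vector about the tool's x, y, z scaled (see below), a list of three; "jaw": the closure, from 0 (fully open) to 1 (shut). In form: [{"translation": [x, y, z], "dr": [ax, ay, az], "jaw": jaw}, ...]. A call has 1 to 12 rows; each row shifts and turns the commanded pose from where the row before left it, along the tool's axes as they then stand; what a row does not reach is not made up. The controller multiplies each number of a shift by 25 mm and each number of a turn by 6 degrees. A row lasts 1/12 s, in which the tool goes at most 41.7 mm and 7.16 degrees, less where a joint would pass 70% of its speed; a pose out of reach is approached as far as the arm can. A call with a number of a shift or a turn outside -1 to 1 is refused whole. A call with a gripper value outside its range is refused whole. The fingers move at their own pace and stop on an object; the grip force is fixed at half the most. Time passes only in rows, so rows that do not move let the fingers close. It gives the time, the measured TCP pose, the force and the opening at its end, in the units of the state.
- read_state(): the state, without advancing time (a new reading comes with each control period).
- capture(name): name is "scene" or "top"; returns (picture, depth): 384x512x3 uint8, red, green, blue; 384x512 float32, m along the optical axis (not along the pixel's ray), 0 where there is no reading.
- camera_model(name): a dict with "intrinsics" (3x3 intrinsics, pixels), "pose" (4x4, takes a point from camera to world coordinates). Camera axes: x right, y down, z forward; pixel columns grow to the right and rows downward; lengths in m; the calibration is good to about 2 mm. A picture is of the moment at which its call begins. camera_model takes no time and is no camera call.
- hand_in(): hands the job in, once; it reports no verdict.
The state is a dict: "time_s": time; "joint_positions": joint angles; "qvel": joint speeds; "tau": joint torques, N m; "position": TCP position; "tcp_rot": TCP orientation; "force": force on the tool from outside, world axes, zero at the start; "moment": the same for the moment, N m; "opening": opening from 0.0 (shut) to 1.0 (fully open).
Only numpy, scipy, OpenCV 4.12 (cv2) and the standard library are available. Lean on these libraries where they do the work, as an engineer would, in place of code of your own. Each camera call takes 0.05 s, during which the arm holds its last target.

### The job

Get the clamp fixture ready: first, before fitting any lever, tap the stiff stop carriage forward along its rail until its leading face is level with the brass marker, in small taps so that it does not run past. Then fit every loose crank lever onto a splined shaft of its own (any of the three), knob up, turned so that its long slot matches the shaft's long spline, and pushed fully home on the collar. Swing every fitted lever round to the front until it rests against its stop pin, and leave it there with the stop still on its mark.

Things in the scene. Friction and masses are not known exactly. Their poses are not given: they have to be found in the camera images.
- fixture: Fixed clamp fixture: base plate 12 mm thick, 340 mm along y, from x = -68 (front, toward the robot) to +40 mm; steel bar behind it to x = 54, 22 mm high. Splined shafts at x = 0, y = 120, 0, -120 mm. Steel stop pin (10 mm dia., top at z = 38 mm) at x = -58, 13 mm to the -y side of each shaft. A lever against its pin points along the fixture's -x. Origin: on the bench under the middle shaft.
- marker: Fixed brass clip straddling the stop rail, 3 mm wide along it, 12 mm high. Origin: on the bench at the rail's middle line; its x axis is the tapping direction (away from the robot). The mark is its x = 0.
- stop_face (a point): Middle of the leading (+x) face of the stop carriage, 30 mm above the bench; +x = tapping direction. The carriage is a dark steel block 40 mm long (trailing face 40 mm behind this point), 44 mm wide, from 12 to 46 mm above the bench. Stiff: about 7 N moves it; it stays where it is left and does not coast.
- stop_slide (a joint): Travel of the stop carriage along its rail, m, 0 to 0.18, growing in the tapping direction. The rail is 250 mm long, 60 mm wide and 8 mm high, with a 17 mm high guide along its middle.
- lever_a: Steel crank lever, about 0.18 kg. Origin: centre of the splined bore at the hub's underside; x along the arm, z up (knob side). Hub: x -20 to 24, y -20 to 20 mm (flat sides to grip), 26 mm high. Bore right through: cross of slots 10 mm wide reaching 13 mm, the long (master) one 17 mm toward +x; 1 mm clearance on the shaft. Arm 16 mm wide, 10 mm thick, flush with the underside, to x = 84.
- lever_b: Second lever, the same as lever_a. One of the three levers may be absent.
- lever_c: Third lever, the same as lever_a. One of the three levers may be absent.
- lever_a_knob (a point): Centre of the top of the black upright knob of lever_a: 75 mm along x from its bore. The knob is 16 mm in diameter, from 10 to 42 mm above the lever's underside.
- lever_b_knob (a point): Centre of the top of the black upright knob of lever_b: 75 mm along x from its bore. The knob is 16 mm in diameter, from 10 to 42 mm above the lever's underside.
- lever_c_knob (a point): Centre of the top of the black upright knob of lever_c: 75 mm along x from its bore. The knob is 16 mm in diameter, from 10 to 42 mm above the lever's underside.
- seat1 (a point): On the axis of splined shaft 1 (left) at its collar's top (48 mm dia.), 24 mm above the bench: a lever's origin lies here when fully home. x axis: direction of the long (master) spline, so also of a fitted lever's arm; z up. The shaft rises 30 mm above this: cross of splines 8 mm wide reaching 12 mm, the master one 16 mm; top 6 mm tapered.
- shaft1 (a joint): Rotation of shaft 1, rad, 0 to 1.5, growing counter-clockwise seen from above. At about 1.3 a fitted lever points to the fixture's front and meets its stop pin. Stiff (about 0.12 N m), stays where it is left.
- seat2 (a point): On the axis of splined shaft 2 (middle) at its collar's top (48 mm dia.), 24 mm above the bench: a lever's origin lies here when fully home. x axis: direction of the long (master) spline, so also of a fitted lever's arm; z up. The shaft rises 30 mm above this: cross of splines 8 mm wide reaching 12 mm, the master one 16 mm; top 6 mm tapered.
- shaft2 (a joint): Rotation of shaft 2, rad, 0 to 1.5, growing counter-clockwise seen from above. At about 1.3 a fitted lever points to the fixture's front and meets its stop pin. Stiff (about 0.12 N m), stays where it is left.
- seat3 (a point): On the axis of splined shaft 3 (right) at its collar's top (48 mm dia.), 24 mm above the bench: a lever's origin lies here when fully home. x axis: direction of the long (master) spline, so also of a fitted lever's arm; z up. The shaft rises 30 mm above this: cross of splines 8 mm wide reaching 12 mm, the master one 16 mm; top 6 mm tapered.
- shaft3 (a joint): Rotation of shaft 3, rad, 0 to 1.5, growing counter-clockwise seen from above. At about 1.3 a fitted lever points to the fixture's front and meets its stop pin. Stiff (about 0.12 N m), stays where it is left.
There are look-alikes about, which are no part of the job. What is shaped like the lever_c but orange is not meant.

How it is judged:
By the outcome, as a careful person would: the job done as asked, in the order asked, and still so for the second after the job is handed in, with the robot touching nothing.
Of lever_a, lever_b, lever_c only 2 to 3 are there at a start; the rules pass over those that are not, and their reading is None.
At some moment in a run one of lever_a, lever_b, lever_c may be knocked a few centimetres aside while the robot is not near it.
Once in a run the grip may slacken for a moment while it holds something.
It also fails if it takes over 210 s, if anything falls off the work surface, if the arm or the gripper's body presses on something with over 40 N, if the wrist force passes 120 N, or if a joint passes its speed limit or range.

## Working session

There is one attempt and no reset: what is moved stays moved. The work goes in short steps, Python scripts to look and compute and a tool call to move; the robot and the scene stay as the last step left them, time stands still between calls to the robot, and variables do not carry over. Pictures are saved under pics/ and viewed, and the job is handed in when it is done.

Besides the shell and the picture viewer there is one more tool, called after "Call:" as name(argument=value, ...) on one line, values as JSON. arm_command: Moves the arm, as the interface text tells. Its arguments: {"type":"object","properties":{"commands":{"type":"array"}},"required":["commands"]}

```bash
mkdir -p pics; python3 - <<'E'
from rig import *
import cv2,numpy as np
for n in ["scene","top"]:
    p,d=capture(n); cv2.imwrite(f"pics/{n}0.png",p[:,:,::-1]); np.savez(f"{n}0.npz",p=p,d=d)
    m=camera_model(n); print(n,np.round(m["intrinsics"],1).tolist(),np.round(m["pose"],4).tolist())
s=read_state(); print(s)
E
```

```text
scene [[357.5, 0.0, 251.7], [0.0, 357.5, 191.3], [0.0, 0.0, 1.0]] [[0.4137, -0.6759, 0.6099, -0.0044], [-0.9104, -0.311, 0.2728, -0.2362], [0.0053, -0.6681, -0.7441, 0.6975], [0.0, 0.0, 0.0, 1.0]]
top [[441.0, 0.0, 256.6], [0.0, 441.0, 194.5], [0.0, 0.0, 1.0]] [[0.0223, -0.9941, 0.1058, 0.3666], [-0.9993, -0.0252, -0.0269, 0.0154], [0.0294, -0.1051, -0.994, 1.1937], [0.0, 0.0, 0.0, 1.0]]
{'time_s': 0.1, 'joint_positions': array([ 5.41167099e+01,  3.02750990e+01,  8.21494700e+01, -9.52320348e-04,
        6.76880462e+01, -1.02273353e+01]), 'qvel': array([ 0.02529442, -0.07755376, -0.11755518,  0.09471508,  0.05235601,
        0.00385407]), 'tau': array([ 1.68549118e-04, -4.40984845e+01, -1.77150106e+01,  6.34881458e-02,
        5.34319365e-02, -7.08937114e-05]), 'position': array([0.27019927, 0.56286294, 0.22965145]), 'tcp_rot': array([[-9.01412671e-01,  4.32959464e-01, -1.13959507e-03],
       [ 4.32960835e-01,  9.01411311e-01, -1.60148988e-03],
       [ 3.33863687e-04, -1.93700331e-03, -9.99998068e-01]]), 'force': array([ 0.55525136, -0.04745244, -0.84792146]), 'moment': array([ 0.02150061,  0.03393093, -0.0427673 ]), 'opening': 1.0008599845493031}
```

View pics/scene0.png

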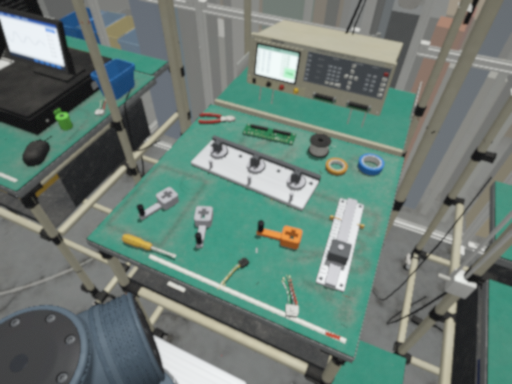

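View pics/top0.png

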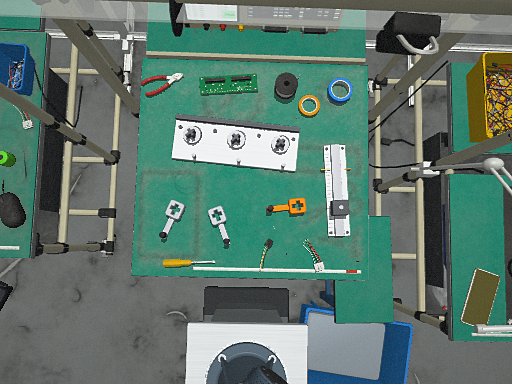

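Top view: two grey levers, at px (172,215) and (220,222). The orange look-alike is at (292,207), the fixture at (235,143), and the rail at (338,190) with its carriage at (340,207) and marker at about (338,170). I'll zoom in.

```bash
cat > h.py <<'E'
import numpy as np,cv2
from rig import *
def ray(n,uv,z):
    m=camera_model(n);K=np.array(m["intrinsics"]);T=np.array(m["pose"])
    uv=np.atleast_2d(uv).astype(float);r=np.c_[(uv[:,0]-K[0,2])/K[0,0],(uv[:,1]-K[1,2])/K[1,1],np.ones(len(uv))]@T[:3,:3].T
    t=(z-T[2,3])/r[:,2]; return T[:3,3]+r*t[:,None]
def proj(n,P):
    m=camera_model(n);K=np.array(m["intrinsics"]);T=np.array(m["pose"])
    c=(np.atleast_2d(P)-T[:3,3])@T[:3,:3]; return np.c_[K[0,0]*c[:,0]/c[:,2]+K[0,2],K[1,1]*c[:,1]/c[:,2]+K[1,2]]
def crop(p,x0,y0,x1,y1,f,name):
    cv2.imwrite(name,cv2.resize(p[y0:y1,x0:x1,::-1],None,fx=f,fy=f,interpolation=cv2.INTER_CUBIC))
def st():
    s=read_state(); print("t%.2f"%s["time_s"],"pos",np.round(s["position"],4),"F",np.round(s["force"],1),"M",np.round(s["moment"],2),"op %.3f"%s["opening"],"J",np.round(s["joint_positions"],1)); print(np.round(s["tcp_rot"],3).tolist()); return s
E
python3 - <<'E'
from h import *
p=np.load("top0.npz")["p"]; 
crop(p,165,105,305,180,5,"pics/a1.png"); crop(p,150,190,310,255,5,"pics/a2.png"); crop(p,310,135,360,245,5,"pics/a3.png")
p=np.load("scene0.npz")["p"]; 
crop(p,310,190,370,295,5,"pics/a4.png"); crop(p,180,130,330,210,5,"pics/a5.png");crop(p,130,180,310,255,4,"pics/a6.png")
E
```

```text
(no output)
```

View pics/a1.png

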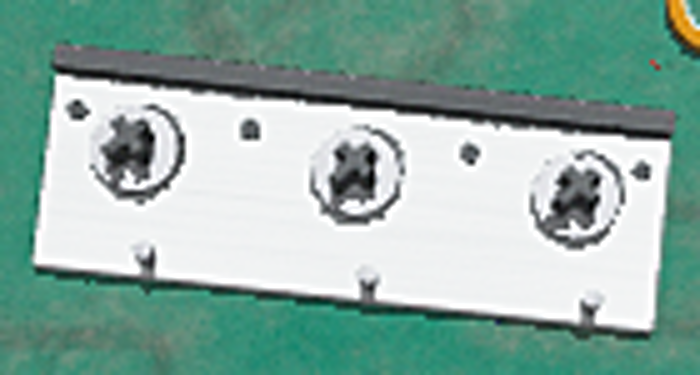

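View pics/a2.png

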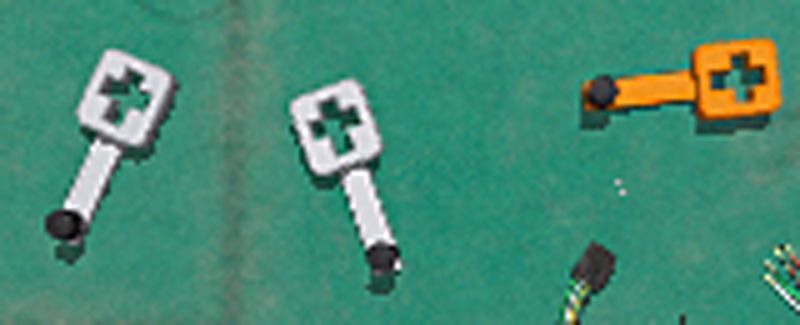

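View pics/a3.png

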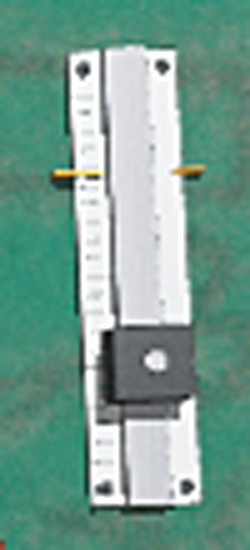

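View pics/a4.png

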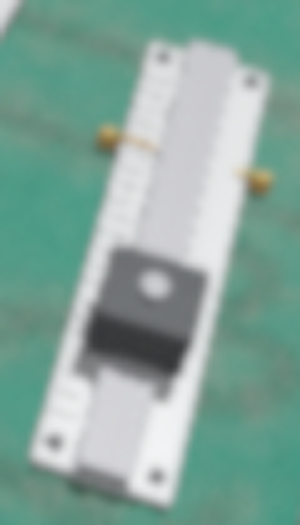

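View pics/a5.png

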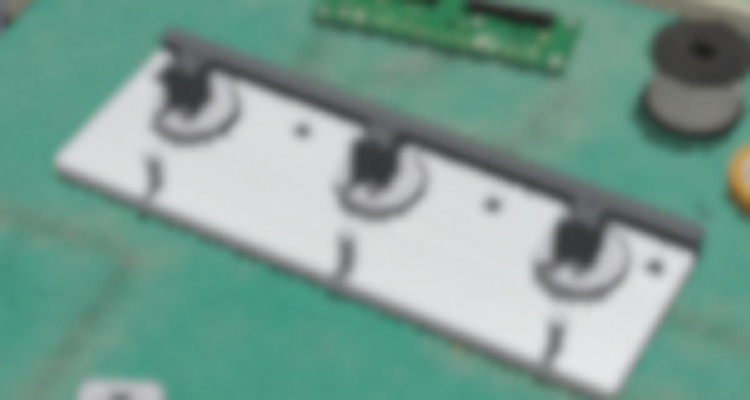

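View pics/a6.png

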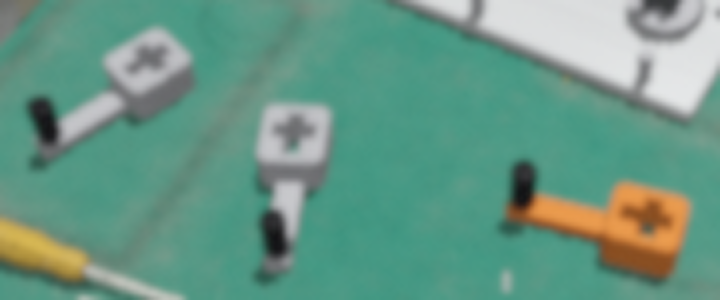

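```bash
python3 - <<'E'
from h import *
d=np.load("top0.npz");p=d["p"];dep=d["d"]
hsv=cv2.cvtColor(p,cv2.COLOR_RGB2HSV)
m=((hsv[:,:,1]<45)&(hsv[:,:,2]>140)).astype(np.uint8)
def comp(m,x0,y0,x1,y1):
    c=np.zeros_like(m);c[y0:y1,x0:x1]=m[y0:y1,x0:x1]
    cs,_=cv2.findContours(c,cv2.RETR_EXTERNAL,cv2.CHAIN_APPROX_NONE);return max(cs,key=cv2.contourArea)[:,0]
c=comp(m,165,105,305,180); w=ray("top",c,0.012)[:,:2].astype(np.float32)*1000
print("plate",cv2.minAreaRect(w),cv2.boxPoints(cv2.minAreaRect(w)).round(1).tolist())
c=comp(m,315,135,360,245); w=ray("top",c,0.008)[:,:2].astype(np.float32)*1000
print("rail",cv2.minAreaRect(w),cv2.boxPoints(cv2.minAreaRect(w)).round(1).tolist())
for b in [(155,190,195,245),(200,195,240,250)]:
    c=comp(m,*b); w=ray("top",c,0.026)[:,:2].astype(np.float32)*1000
    print("lev",cv2.minAreaRect(w),w.min(0),w.max(0))
dk=(hsv[:,:,2]<90)&(hsv[:,:,1]<90)
c=comp(dk.astype(np.uint8),325,195,352,217); w=ray("top",c,0.046)[:,:2].astype(np.float32)*1000
print("carr",cv2.minAreaRect(w),cv2.boxPoints(cv2.minAreaRect(w)).round(1).tolist())
for n,x0,y0,nm in [("top",180,120,"b1"),("top",225,125,"b2"),("top",268,130,"b3")]:
    crop(p,x0,y0,x0+28,y0+28,14,f"pics/{nm}.png")
ims=[cv2.imread(f"pics/b{i}.png")[:, :266*14//14] for i in (1,2,3)]
cv2.imwrite("pics/b.png",np.hstack([cv2.resize(i,(260,390)) if 0 else cv2.resize(cv2.imread(f"pics/b{k+1}.png"),(264,264)) for k,i in enumerate(ims)]))
# yellow marker
y=(hsv[:,:,0]>15)&(hsv[:,:,0]<30)&(hsv[:,:,1]>110)
ys,xs=np.nonzero(y[135:245,310:360]);print("yel",sorted(zip(xs+310,ys+135)))
E
```

```text
plate ((625.9325561523438, 44.563720703125), (339.0985107421875, 105.58977508544922), 85.3707046508789) [[559.5999755859375, -120.19999694824219], [664.9000244140625, -128.6999969482422], [692.2000122070312, 209.3000030517578], [587.0, 217.8000030517578]]
rail ((513.4765014648438, -233.5650634765625), (249.21646118164062, 59.72122573852539), 3.339589834213257) [[387.29998779296875, -211.0], [390.79998779296875, -270.6000061035156], [639.5999755859375, -256.1000061035156], [636.0999755859375, -196.5]]
lev ((446.93267822265625, 200.37205505371094), (39.113525390625, 43.32893371582031), 65.90472412109375) [423.03906 177.68439] [470.56458 224.39435]
lev ((433.94073486328125, 88.27090454101562), (42.21438980102539, 39.099891662597656), 21.974340438842773) [409.5984    65.871445] [457.6395  111.54511]
carr ((450.37579345703125, -223.4583740234375), (53.47801971435547, 31.971317291259766), 45.8616943359375) [[420.29998779296875, -231.5], [443.20001220703125, -253.8000030517578], [480.5, -215.39999389648438], [457.5, -193.10000610351562]]
yel [(np.int64(321), np.int64(169)), (np.int64(322), np.int64(169)), (np.int64(323), np.int64(169)), (np.int64(323), np.int64(170)), (np.int64(324), np.int64(169)), (np.int64(325), np.int64(169)), (np.int64(326), np.int64(169)), (np.int64(327), np.int64(169)), (np.int64(328), np.int64(169)), (np.int64(329), np.int64(169)), (np.int64(345), np.int64(169)), (np.int64(346), np.int64(168)), (np.int64(346), np.int64(169)), (np.int64(347), np.int64(169)), (np.int64(348), np.int64(169)), (np.int64(349), np.int64(168)), (np.int64(350), np.int64(168))]
```

View pics/b.png

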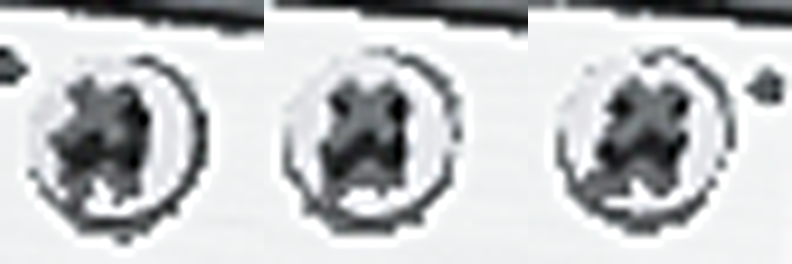

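```bash
python3 - <<'E'
from h import *
d=np.load("top0.npz");dep=d["d"]
m=camera_model("top");K=np.array(m["intrinsics"]);T=np.array(m["pose"])
v,u=np.mgrid[0:384,0:512];c=np.stack([(u-K[0,2])/K[0,0]*dep,(v-K[1,2])/K[1,1]*dep,dep],-1)
W=c@T[:3,:3].T+T[:3,3]
np.save("W.npy",W)
for x0,y0 in [(182,122),(226,127),(270,132)]:
    print((W[y0:y0+22,x0:x0+24,2]*1000).round().astype(int))
E
```

```text
[[  10   13   13   11   15   11   12   12   16   10   11   14   13   10
    12   12   12   11   12   10   13   12   10   17]
 [  14   13   10   12   12   13   13   12   13   14   13   14   16   13
    15   15   18   14   12   11   13    7   11   13]
 [  11   15    9   13   14   10   12   15   14   15   13   12   15   12
    16   18   16   10   14   15   14   15   12   16]
 [  14   14   12   14   11   10   15   14   10   12   14   11   11   13
    10   14   17   13   12   14   14   12   17   10]
 [  10   16   16   13    8   14   14   26   23   23   24   27   24   22
    21   13   11   14   12   10   14   13   11    6]
 [  11    8   13   12   10   27   21   27   26   25   26   24   24   26
    22   23   24   14   13   11   10   15   10   15]
 [  13   12   12   14   23   31   49   53   25   23   24   26   25   20
    27   24   22   24   11   13   11    9   11   13]
 [  10   13   13   28   28   51   52   57   50   21   60   53   26   30
    22   21   22   20   21   11   11    9   11   12]
 [   7   14   24   21   23   44   56   54   56   58   56   53   52   22
    25   26   24   26   15  
[... 6452 characters left out ...]
3   27   28   23   24
    21   27   29   23   14   12   11   13   11   12]
 [  11   11   14   27   21   25   28   25   22   22   25   28   22   24
    25   24   26   18   14   13   12   13   14   16]
 [  12   12   14   18   23   23   22   25   24   24   28   29   25   29
    26   22   17   14   12   13   12   10   15   11]
 [  14   10   11   15   17   23   26   26   24   24   29   23   25   27
    28   18   16   16   13   14   13   14   13   15]
 [  15    8   16   12   10   19   15   21   20   27   23   23   24   18
    14   12   15   13   13   12   11   14    9   13]
 [  15    7   13   13   13   11   14   10   17   13   12   13   11   12
    10   12   13   14   15   12   14   11   15   11]]
```

```bash
cat >> h.py <<'E'
def world(n="top",k=1):
    ds=[];
    for _ in range(k):
        p,d=capture(n); ds.append(np.where(d>0,d,np.nan))
    dep=np.nanmedian(ds,0)
    m=camera_model(n);K=np.array(m["intrinsics"]);T=np.array(m["pose"])
    v,u=np.mgrid[0:384,0:512];c=np.stack([(u-K[0,2])/K[0,0]*dep,(v-K[1,2])/K[1,1]*dep,dep],-1)
    return p,c@T[:3,:3].T+T[:3,3]
def atz(n,mask,z):
    v,u=np.nonzero(mask); return ray(n,np.c_[u,v],z)[:,:2]*1000
E
python3 - <<'E'
from h import *
p,W=world("top",6); np.savez("t1.npz",p=p,W=W)
Z=W[:,:,2]*1000; z0=np.nanmedian(Z[200:240,240:260]); print("bench",z0, "plate",np.nanmedian(Z[150:156,195:225]))
yy,xx=np.mgrid[0:384,0:512]
yaw=np.radians(-4.63)
C=[]
for u,v in [(192,134),(236,140),(280,145)]:
    near=(abs(xx-u)<16)&(abs(yy-v)<14)
    col=near&(Z>18)&(Z<70); w=atz("top",col&(((xx-u)**2+(yy-v)**2)<170),0.024)
    # collar: fill, min enclosing
    (cx,cy),r=cv2.minEnclosingCircle(w.astype(np.float32))
    top=near&(Z>46)&(Z<70); t=atz("top",top,0.054)
    box=cv2.minAreaRect(t.astype(np.float32))
    print("collar c",w.mean(0).round(1),(round(cx,1),round(cy,1)),round(r,1),"top mean",t.mean(0).round(1),len(t)*2.6**2)
    C.append(w.mean(0))
    c0=np.array(w.mean(0))
    for it in range(3):
        q=t-c0; th=np.arctan2(q[:,1],q[:,0]);R=np.hypot(q[:,0],q[:,1])
        a4=np.angle((R**4*np.exp(4j*th)).sum())/4
        # lobes extents
        ext=[]
        for k in range(4):
            a=a4+k*np.pi/2; s=q@[np.cos(a),np.sin(a)]; l=q@[-np.sin(a),np.cos(a)]
            ext.append((s*(abs(l)<3.5)).max())
        print("  ang",[round(np.degrees(a4)+90*k-np.degrees(yaw),1) for k in range(4)],np.round(ext,1)); 
        k=int(np.argmax(ext)); 
        # recentre
        a=a4+k*np.pi/2; ex=np.array([np.cos(a),np.sin(a)]);ey=np.array([-ex[1],ex[0]])
        # master span -12..16 , lateral -12..12
        sx=q@ex;sy=q@ey; c0=c0+ex*((sx.max()+sx.min())/2-2)+ey*(sy.max()+sy.min())/2
    print("  centre from top",c0.round(1))
E
```

```text
bench 0.5399595467084906 plate 12.432400315811499
collar c [650.1 161.7] (650.1, 161.3) 25.4 top mean [648.  164.4] 365.04
  ang [np.float64(43.1), np.float64(133.1), np.float64(223.1), np.float64(313.1)] [11.5 17.5 11.5  9.3]
  ang [np.float64(41.5), np.float64(131.5), np.float64(221.5), np.float64(311.5)] [11.8 15.4 11.8 11.4]
  ang [np.float64(41.5), np.float64(131.5), np.float64(221.5), np.float64(311.5)] [11.8 15.4 11.8 11.4]
  centre from top [648.5 163.2]
collar c [640.7  42.7] (640.7, 42.8) 25.5 top mean [638.1  44.8] 358.28000000000003
  ang [np.float64(-36.1), np.float64(53.9), np.float64(143.9), np.float64(233.9)] [10.2 11.5 18.3 11.1]
  ang [np.float64(-36.5), np.float64(53.5), np.float64(143.5), np.float64(233.5)] [12.2 11.3 16.2 11.3]
  ang [np.float64(-36.5), np.float64(53.5), np.float64(143.5), np.float64(233.5)] [12.2 11.3 16.2 11.3]
  centre from top [639.2  44.2]
collar c [630.9 -76.7] (630.7, -77.6) 25.9 top mean [628.9 -74.2] 358.28000000000003
  ang [np.float64(48.3), np.float64(138.3), np.float64(228.3), np.float64(318.3)] [11.6 16.9 11.   9.7]
  ang [np.float64(48.6), np.float64(138.6), np.float64(228.6), np.float64(318.6)] [11.3 15.3 11.3 11.3]
  ang [np.float64(48.6), np.float64(138.6), np.float64(228.6), np.float64(318.6)] [11.3 15.3 11.3 11.3]
  centre from top [630.  -75.4]
```

```bash
cat >> h.py <<'E'
yy,xx=np.mgrid[0:384,0:512]
def lever(Z,u0,v0,u1,v1,base=0,n="top"):
    reg=(xx>=u0)&(xx<u1)&(yy>=v0)&(yy<v1)
    hub=reg&(Z>base+18)&(Z<base+33); kn=reg&(Z>base+36)&(Z<base+50)
    nl,lab,stt,cen=cv2.connectedComponentsWithStats(hub.astype(np.uint8))
    i=1+np.argmax(stt[1:,4]); 
    hm=(lab==i).astype(np.uint8)
    cs,_=cv2.findContours(hm,cv2.RETR_EXTERNAL,cv2.CHAIN_APPROX_NONE);f=np.zeros_like(hm);cv2.drawContours(f,cs,-1,1,-1)
    h=atz(n,f,(base+26)/1000);k=atz(n,kn,(base+42)/1000)
    hc=h.mean(0);kc=k.mean(0);a=np.arctan2(*(kc-hc)[::-1]); o=hc-2*np.array([np.cos(a),np.sin(a)])
    r=cv2.minAreaRect(h.astype(np.float32))
    return dict(o=o.round(1),ang=round(float(np.degrees(a)),1),knob=kc.round(1),dist=round(float(np.hypot(*(kc-o))),1),rect=np.round(r[1],1),rang=round(r[2],1),nk=len(k))
E
python3 - <<'E'
from h import *
d=np.load("t1.npz");p=d["p"];W=d["W"];Z=W[:,:,2]*1000
print(lever(Z,155,190,195,245));print(lever(Z,200,195,240,250))
reg=(xx>322)&(xx<355)&(yy>190)&(yy<225)
t=atz("top",reg&(Z>40)&(Z<54),0.046);r=cv2.minAreaRect(t.astype(np.float32));print("carr",r,t.mean(0),cv2.boxPoints(r).round(1).tolist())
reg=(xx>315)&(xx<360)&(yy>140)&(yy<245)
g=atz("top",reg&(Z>13)&(Z<21)&(yy<195),0.017);r=cv2.minAreaRect(g.astype(np.float32));print("guide",r)
hsv=cv2.cvtColor(p,cv2.COLOR_RGB2HSV)
y=reg&(hsv[:,:,0]>12)&(hsv[:,:,0]<32)&(hsv[:,:,1]>80); v,u=np.nonzero(y)
print(np.c_[u,v,Z[y].round()].T.astype(int).tolist()); print(p[164:175,319:354].astype(int)[:,:, :].sum(2)[:, ::2]); 
print((p[164:175,319:354].astype(int)[:,:,0]-p[164:175,319:354].astype(int)[:,:,2]))
E
```

```text
{'o': array([448.1, 199.2]), 'ang': 157.5, 'knob': array([378.8, 228. ]), 'dist': 75.1, 'rect': array([41. , 43.5]), 'rang': 68.2, 'nk': 32}
{'o': array([435.6,  89.1]), 'ang': -158.6, 'knob': array([366.3,  61.8]), 'dist': 74.4, 'rect': array([44.1, 39.8]), 'rang': 22.1, 'nk': 30}
carr ((461.2196350097656, -235.29501342773438), (36.8639030456543, 42.99648666381836), 1.3785295486450195) [ 461.11679112 -235.20060366] [[442.29998779296875, -214.1999969482422], [443.29998779296875, -257.20001220703125], [480.20001220703125, -256.29998779296875], [479.1000061035156, -213.39999389648438]]
guide ((567.1500854492188, -216.82492065429688), (137.75286865234375, 54.57308578491211), 0.11597947776317596)
[[346, 347, 348, 349, 350, 321, 322, 323, 324, 325, 326, 327, 328, 329, 345, 346, 347, 348, 349, 320, 321, 322, 323, 324], [168, 168, 168, 168, 168, 169, 169, 169, 169, 169, 169, 169, 169, 169, 169, 169, 169, 169, 169, 170, 170, 170, 170, 170], [2, 13, 13, 10, 11, 14, 12, 13, 14, 11, 12, 11, 11, 11, 9, 13, 12, 11, 11, 8, 8, 9, 11, 7]]
[[325 331 313 765 664 733 274 672 657 656 650 732 726 765 310
[... 1660 characters left out ...]
   5  -9   0  -4  -3  -9  -7  -9  -6  -7  -5  -6
   -8  -7  -4  -8  -1  -2  -5  -7   0  -7 -22 -34 -26 -44 -41 -37 -29]
 [-23 -20 -29 -29 -29 -21   0   0   0   0   0   0  -5  -5  -6  -4  -6  -8
   -6  -7  -5  -7  -3  -2  -3  -2   0 -16 -31 -33 -34 -38 -33 -41 -33]
 [-26 -37 -17 -11 -10 -10  -6 -12  -6  -5  -7   0  -8  -9  -7  -7  -5  -5
   -7  -6  -4  -6  -2  -2  -3  -2   0 -11 -26 -25 -28 -28 -30 -27 -28]
 [-39 -34 -30 -30 -31 -20   0  -1  -1  -2  -3   0  -7  -9  -4  -8  -7  -6
   -6  -5  -4  -6  -2  -2  -2  -1  -1 -10 -25 -27 -17 -22 -26 -15  -9]
 [-24 -26 -26 -28 -34 -20  -1  -2  -2  -2  -2  -1 -10 -11  -3  -6  -5  -5
   -5  -6  -6  -6  -3  -3  -2  -2   0 -10 -25 -26 -23 -28 -34 -21 -24]]
```

```bash
python3 - <<'E'
from h import *
a=ray("top",[[327,169.0],[347.5,168.55],[337,168.8]],0.012)*1000;print(a.round(1))
p=np.load("scene0.npz")["p"];hsv=cv2.cvtColor(p,cv2.COLOR_RGB2HSV)
e=p[:,:,0].astype(int)-p[:,:,2]
print(e[212:232,326:368])
dd=np.load("scene0.npz")["d"]
E
```

```text
[[ 567.  -206.8   12. ]
 [ 569.7 -263.1   12. ]
 [ 568.3 -234.2   12. ]]
[[-42 -42 -40 -42 -43 -44 -44 -43 -38 -20  -7  -4  -3  -3  -2  -3  -2  -3
   -3  -4  -4  -3  -4  -4  -5  -4  -4  -3  -3  -3  -3  -2  -3  -3  -3  -5
   -8 -14 -17 -17 -16 -16]
 [-41 -41 -42 -42 -41 -39 -38 -39 -31 -15  -5  -3  -2  -3  -3  -3  -3  -4
   -4  -4  -4  -4  -4  -4  -4  -4  -4  -4  -3  -2  -2  -3  -3  -3  -3  -6
  -12 -20 -20 -20 -19 -17]
 [-38 -39 -39 -35 -21 -13 -17 -25 -21 -10  -4  -3  -3  -2  -3  -3  -3  -3
   -4  -4  -4  -3  -5  -5  -4  -4  -4  -3  -3  -3  -2  -2  -3  -3  -3  -7
  -16 -25 -24 -22 -21 -18]
 [-34 -35 -32 -14  16  31  25   5  -4  -2  -2  -3  -2  -2  -2  -2  -2  -4
   -3  -4  -4  -4  -4  -5  -4  -4  -4  -4  -3  -2  -3  -3  -3  -3  -4  -9
  -19 -26 -24 -21 -20 -19]
 [-29 -30 -24   5  48  65  58  38  22  13   6   3   1  -1  -2  -2  -3  -4
   -4  -4  -3  -4  -4  -4  -4  -4  -4  -4  -3  -2  -3  -2  -3  -2  -5 -10
  -23 -28 -25 -23 -23 -23]
 [-26 -27 -18  15  55  72  69  54  38  28  23  18  11   6   2  -1  -2  -3
   -4  -3  -3  -4  -4  -4  -4  -4  -3  -3  -3  -3  -2  -3  -2  -3  -6 -15
  -2
[... 1773 characters left out ...]
 [-54 -53 -52 -48 -32 -11  -4  -2  -3  -2  -3  -3  -2  -3  -4  -4  -4  -4
   -4  -4  -4  -4  -4  -3  -3  -3  -3  -2  -3  -2  -3  -2  -3   1  12  26
   29   9 -17 -31 -36 -36]
 [-56 -55 -54 -48 -26  -8  -4  -3  -2  -2  -2  -3  -2  -3  -4  -4  -4  -3
   -4  -4  -4  -4  -4  -3  -3  -3  -2  -2  -2  -2  -3  -3  -6 -11 -12  -7
   -7 -16 -27 -33 -34 -35]
 [-56 -54 -53 -43 -18  -6  -3  -3  -3  -3  -3  -3  -3  -3  -4  -4  -4  -4
   -4  -4  -4  -4  -3  -4  -3  -3  -3  -3  -2  -2  -2  -3  -8 -16 -20 -22
  -24 -26 -30 -31 -31 -31]
 [-57 -54 -52 -35 -13  -5  -3  -3  -2  -2  -3  -3  -3  -4  -3  -3  -4  -4
   -4  -4  -4  -4  -4  -3  -3  -2  -2  -2  -3  -3  -2  -4 -11 -19 -22 -22
  -23 -26 -27 -27 -27 -27]]
```

Call:
arm_command(commands=[{"translation": [0,0,0],"dr": [0,0,-0.8],"jaw": 1},{"translation": [0,0,0],"dr": [0,0,-0.8],"jaw": 1},{"translation": [0,0,0],"dr": [0,0,-0.8],"jaw": 1},{"translation": [0,0,0],"dr": [0,0,-0.8],"jaw": 1},{"translation": [0,0,0],"dr": [0,0,-0.8],"jaw": 1},{"translation": [0,0,0],"dr": [0,0,-0.83],"jaw": 1}])

```text
time_s: 0.9
position: [0.2706, 0.5634, 0.2305]
tcp_rot: [[-0.998, -0.062, -0.0], [-0.062, 0.998, 0.0], [0.0, 0.0, -1.0]]
force: [1.1, -0.7, 0.1]
opening: 0.631
```

Call:
arm_command(commands=[{"translation": [-0.78,-0.92,0],"dr": [0,0,0],"jaw": 1},{"translation": [-0.78,-0.92,0],"dr": [0,0,0],"jaw": 1},{"translation": [-0.78,-0.92,0],"dr": [0,0,0],"jaw": 1},{"translation": [-0.78,-0.92,0],"dr": [0,0,0],"jaw": 1},{"translation": [-0.78,-0.92,0],"dr": [0,0,0],"jaw": 1},{"translation": [-0.78,-0.92,0],"dr": [0,0,0],"jaw": 1},{"translation": [-0.78,-0.92,0],"dr": [0,0,0],"jaw": 1},{"translation": [-0.78,-0.92,0],"dr": [0,0,0],"jaw": 1},{"translation": [-0.78,-0.92,0],"dr": [0,0,0],"jaw": 1},{"translation": [-0.78,-0.92,0],"dr": [0,0,0],"jaw": 1},{"translation": [-0.78,-0.92,0],"dr": [0,0,0],"jaw": 1},{"translation": [-0.78,-0.92,0],"dr": [0,0,0],"jaw": 1}])

```text
time_s: 1.9
position: [0.5211, 0.3002, 0.2307]
tcp_rot: [[-0.998, -0.058, 0.0], [-0.058, 0.998, 0.0], [-0.0, 0.0, -1.0]]
force: [0.5, 0.3, 0.7]
opening: 0.006
```

Call:
arm_command(commands=[{"translation": [0.22,-0.89,0],"dr": [0,0,0],"jaw": 1},{"translation": [0.22,-0.89,0],"dr": [0,0,0],"jaw": 1},{"translation": [0.22,-0.89,0],"dr": [0,0,0],"jaw": 1},{"translation": [0.22,-0.89,0],"dr": [0,0,0],"jaw": 1},{"translation": [0.22,-0.89,0],"dr": [0,0,0],"jaw": 1},{"translation": [0.22,-0.89,0],"dr": [0,0,0],"jaw": 1},{"translation": [0.22,-0.89,0],"dr": [0,0,0],"jaw": 1},{"translation": [0.22,-0.89,0],"dr": [0,0,0],"jaw": 1},{"translation": [0.22,-0.89,0],"dr": [0,0,0],"jaw": 1},{"translation": [0.22,-0.89,0],"dr": [0,0,0],"jaw": 1},{"translation": [0.22,-0.89,0],"dr": [0,0,0],"jaw": 1},{"translation": [0.22,-0.89,0],"dr": [0,0,0],"jaw": 1}])

```text
time_s: 2.9
position: [0.4696, 0.03, 0.2308]
tcp_rot: [[-0.998, -0.058, 0.001], [-0.058, 0.998, -0.0], [-0.001, -0.0, -1.0]]
force: [0.9, -0.2, -0.2]
opening: 0.003
```

Call:
arm_command(commands=[{"translation": [0.22,-0.89,0],"dr": [0,0,0],"jaw": 1},{"translation": [0.22,-0.89,0],"dr": [0,0,0],"jaw": 1},{"translation": [0.22,-0.89,0],"dr": [0,0,0],"jaw": 1},{"translation": [0.22,-0.89,0],"dr": [0,0,0],"jaw": 1},{"translation": [0.22,-0.89,0],"dr": [0,0,0],"jaw": 1},{"translation": [0.22,-0.89,0],"dr": [0,0,0],"jaw": 1},{"translation": [0.22,-0.89,0],"dr": [0,0,0],"jaw": 1},{"translation": [0.22,-0.89,0],"dr": [0,0,0],"jaw": 1},{"translation": [0.22,-0.89,0],"dr": [0,0,0],"jaw": 1},{"translation": [0.22,-0.89,0],"dr": [0,0,0],"jaw": 1},{"translation": [0.22,-0.89,0],"dr": [0,0,0],"jaw": 1},{"translation": [0.22,-0.89,0],"dr": [0,0,0],"jaw": 1}])

```text
time_s: 3.9
position: [0.4191, -0.2405, 0.2308]
tcp_rot: [[-0.998, -0.058, 0.0], [-0.058, 0.998, -0.0], [-0.0, -0.0, -1.0]]
force: [-0.1, 1.0, 0.2]
opening: 0.005
```

Call:
arm_command(commands=[{"translation": [0,0,0.8],"dr": [0,0,0],"jaw": 1},{"translation": [0,0,0.8],"dr": [0,0,0],"jaw": 1},{"translation": [0,0,0.8],"dr": [0,0,0],"jaw": 1},{"translation": [0,0,0.8],"dr": [0,0,0],"jaw": 1},{"translation": [0,0,0.8],"dr": [0,0,0],"jaw": 1},{"translation": [0,0,0.8],"dr": [0,0,0],"jaw": 1},{"translation": [0,0,0.8],"dr": [0,0,0],"jaw": 1},{"translation": [0,0,0.8],"dr": [0,0,0],"jaw": 1},{"translation": [0,0,0.8],"dr": [0,0,0],"jaw": 1},{"translation": [0,0,0.72],"dr": [0,0,0],"jaw": 1},{"translation": [0,0,0],"dr": [0,0,0],"jaw": 1}])

```text
time_s: 4.82
position: [0.4182, -0.2384, 0.0301]
tcp_rot: [[-0.998, -0.058, -0.004], [-0.058, 0.998, 0.003], [0.004, 0.004, -1.0]]
force: [-1.4, 0.5, -0.2]
opening: 0.006
```

```bash
python3 - <<'E'
from h import *
st()
p,d=capture("scene"); crop(p,290,190,390,300,6,"pics/c1.png")
E
```

```text
t4.82 pos [ 0.4182 -0.2384  0.0301] F [-1.4  0.5 -0.2] M [ 0.06  0.01 -0.  ] op 0.006 J [ -43.    40.   110.7   -0.    29.6 -136.3]
[[-0.998, -0.058, -0.004], [-0.058, 0.998, 0.003], [0.004, 0.004, -1.0]]
```

View pics/c1.png

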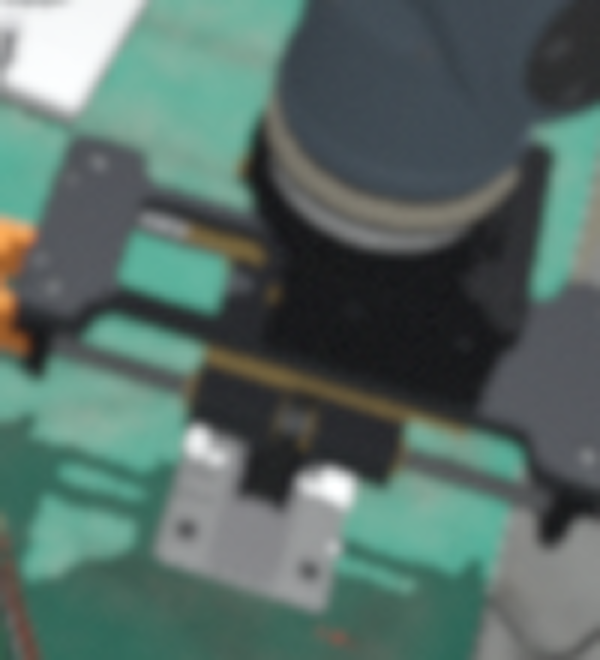

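Call:
arm_command(commands=[{"translation": [-0.1,0,0],"dr": [0,0,0],"jaw": 1},{"translation": [-0.1,0,0],"dr": [0,0,0],"jaw": 1},{"translation": [-0.1,0,0],"dr": [0,0,0],"jaw": 1},{"translation": [-0.1,0,0],"dr": [0,0,0],"jaw": 1}])

```text
time_s: 5.2
position: [0.4302, -0.2393, 0.0337]
tcp_rot: [[-0.998, -0.058, 0.002], [-0.058, 0.998, -0.002], [-0.001, -0.002, -1.0]]
force: [-6.6, -4.5, 3.8]
opening: 0.006
```

Call:
arm_command(commands=[{"translation": [-0.08,0,0],"dr": [0,0,0],"jaw": 1},{"translation": [0,0,0],"dr": [0,0,0],"jaw": 1}])

```text
time_s: 5.37
position: [0.4309, -0.2389, 0.0334]
tcp_rot: [[-0.998, -0.059, -0.001], [-0.059, 0.998, -0.001], [0.001, -0.001, -1.0]]
force: [-3.1, -1.9, 2.2]
opening: 0.006
```

Call:
arm_command(commands=[{"translation": [-0.08,0,0],"dr": [0,0,0],"jaw": 1},{"translation": [0,0,0],"dr": [0,0,0],"jaw": 1}])

```text
time_s: 5.53
position: [0.4323, -0.2387, 0.0333]
tcp_rot: [[-0.998, -0.059, -0.002], [-0.059, 0.998, -0.0], [0.002, 0.0, -1.0]]
force: [-6.2, -2.6, 3.3]
opening: 0.006
```

Call:
arm_command(commands=[{"translation": [-0.08,0,0],"dr": [0,0,0],"jaw": 1},{"translation": [0,0,0],"dr": [0,0,0],"jaw": 1}])

```text
time_s: 5.7
position: [0.4341, -0.2385, 0.0332]
tcp_rot: [[-0.998, -0.059, -0.003], [-0.059, 0.998, 0.0], [0.002, 0.0, -1.0]]
force: [-6.3, -2.4, 3.2]
opening: 0.008
```

Call:
arm_command(commands=[{"translation": [-0.2,0,0],"dr": [0,0,0],"jaw": 1},{"translation": [-0.2,0,0],"dr": [0,0,0],"jaw": 1},{"translation": [-0.2,0,0],"dr": [0,0,0],"jaw": 1},{"translation": [-0.2,0,0],"dr": [0,0,0],"jaw": 1},{"translation": [-0.2,0,0],"dr": [0,0,0],"jaw": 1},{"translation": [-0.2,0,0],"dr": [0,0,0],"jaw": 1},{"translation": [-0.2,0,0],"dr": [0,0,0],"jaw": 1},{"translation": [-0.2,0,0],"dr": [0,0,0],"jaw": 1},{"translation": [-0.2,0,0],"dr": [0,0,0],"jaw": 1},{"translation": [-0.2,0,0],"dr": [0,0,0],"jaw": 1},{"translation": [-0.2,0,0],"dr": [0,0,0],"jaw": 1},{"translation": [0,0,0],"dr": [0,0,0],"jaw": 1}])

```text
time_s: 6.7
position: [0.4887, -0.2349, 0.0331]
tcp_rot: [[-0.998, -0.059, -0.004], [-0.059, 0.998, 0.001], [0.004, 0.001, -1.0]]
force: [-5.5, -1.2, 3.3]
opening: 0.002
```

Call:
arm_command(commands=[{"translation": [-0.2,0,0],"dr": [0,0,0],"jaw": 1},{"translation": [-0.2,0,0],"dr": [0,0,0],"jaw": 1},{"translation": [0,0,0],"dr": [0,0,0],"jaw": 1}])

```text
time_s: 6.95
position: [0.4984, -0.2341, 0.033]
tcp_rot: [[-0.998, -0.059, -0.004], [-0.059, 0.998, 0.001], [0.004, 0.002, -1.0]]
force: [-6.2, -1.9, 3.9]
opening: 0.002
```

```bash
python3 - <<'E'
from h import *
st()
p,d=capture("scene"); crop(p,300,190,380,290,6,"pics/c2.png")
p,d=capture("top"); crop(p,305,135,365,245,5,"pics/c3.png")
E
```

```text
t6.95 pos [ 0.4984 -0.2341  0.033 ] F [-6.2 -1.9  3.9] M [-0.22  0.89  0.11] op 0.002 J [-3.670e+01  4.200e+01  1.006e+02 -1.000e-01  3.760e+01 -1.300e+02]
[[-0.998, -0.059, -0.004], [-0.059, 0.998, 0.001], [0.004, 0.002, -1.0]]
```

View pics/c2.png

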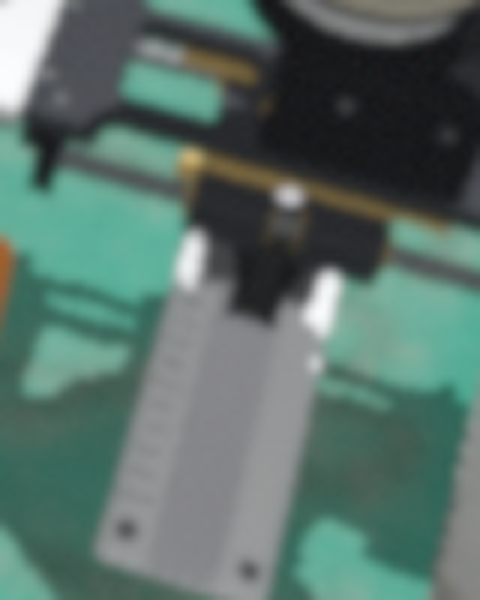

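View pics/c3.png

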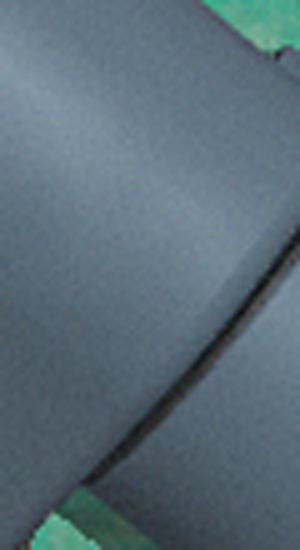

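Call:
arm_command(commands=[{"translation": [-0.2,0,0],"dr": [0,0,0],"jaw": 1},{"translation": [-0.2,0,0],"dr": [0,0,0],"jaw": 1},{"translation": [-0.2,0,0],"dr": [0,0,0],"jaw": 1},{"translation": [0,0,0],"dr": [0,0,0],"jaw": 1},{"translation": [0,0,0],"dr": [0,0,0],"jaw": 1}])

```text
time_s: 7.47
position: [0.5132, -0.2331, 0.0329]
tcp_rot: [[-0.998, -0.059, -0.004], [-0.059, 0.998, 0.001], [0.004, 0.002, -1.0]]
force: [-5.0, -1.0, 3.0]
opening: 0.005
```

Call:
arm_command(commands=[{"translation": [0.4,0,0],"dr": [0,0,0],"jaw": 1},{"translation": [0.4,0,-0.2],"dr": [0,0,0],"jaw": 1},{"translation": [0,0,-1],"dr": [0,0,0],"jaw": 1},{"translation": [0,0,-1],"dr": [0,0,0],"jaw": 1},{"translation": [0,0,-1],"dr": [0,0,0],"jaw": 1},{"translation": [0,0.8,-1],"dr": [0,0,0],"jaw": 1},{"translation": [0,1,-0.5],"dr": [0,0,0],"jaw": 1},{"translation": [0,1,0],"dr": [0,0,0],"jaw": 1},{"translation": [0,1,0],"dr": [0,0,0],"jaw": 1},{"translation": [0,1,0],"dr": [0,0,0],"jaw": 1},{"translation": [0,1,0],"dr": [0,0,0],"jaw": 1},{"translation": [0,1,0],"dr": [0,0,0],"jaw": 1}])

```text
time_s: 8.47
position: [0.4846, -0.0642, 0.1507]
tcp_rot: [[-0.998, -0.057, 0.001], [-0.057, 0.998, -0.0], [-0.001, -0.0, -1.0]]
force: [1.0, -0.3, 1.0]
opening: 0.003
```

```bash
python3 - <<'E'
from h import *
st()
p,d=capture("scene"); crop(p,310,190,370,290,6,"pics/c4.png"); cv2.imwrite("pics/c4f.png",p[:,:,::-1])
p,d=capture("top"); crop(p,310,135,360,245,5,"pics/c5.png"); cv2.imwrite("pics/c5f.png",p[:,:,::-1])
E
```

```text
t8.47 pos [ 0.4846 -0.0642  0.1507] F [ 1.  -0.3  1. ] M [0.07 0.06 0.01] op 0.003 J [ -20.7   26.9  106.     0.    47.  -114. ]
[[-0.998, -0.057, 0.001], [-0.057, 0.998, -0.0], [-0.001, -0.0, -1.0]]
```

View pics/c4.png

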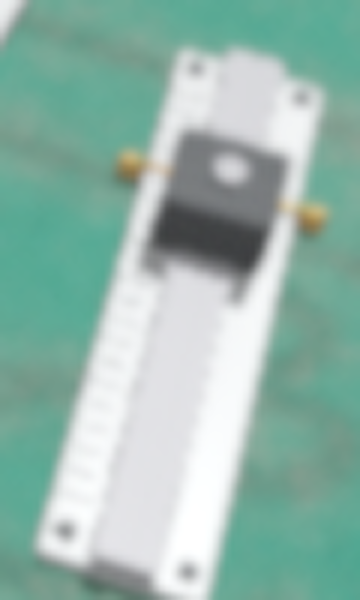

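View pics/c5f.png

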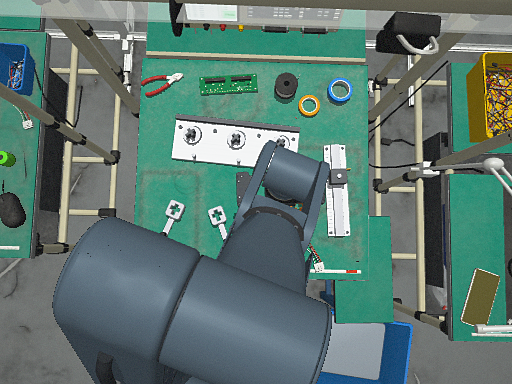

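```bash
cat > stop.py <<'E'
from h import *
def run(p,n,uc):
    rd=np.array([np.cos(np.radians(3.1)),np.sin(np.radians(3.1))]);rn=np.array([-rd[1],rd[0]])
    ctr=np.array([513.5,-233.6])
    g=cv2.cvtColor(p,cv2.COLOR_RGB2GRAY).astype(np.float32); e=p[:,:,0].astype(np.float32)-p[:,:,2]
    # sample along rail-directed lines at plane z
    def samp(img,s,l,z):
        P=ctr+np.outer(s,rd)+l*rn; uv=proj(n,np.c_[P,np.full(len(s),z*1000)]/1000).astype(np.float32)
        return cv2.remap(img,uv[:,0].reshape(1,-1),uv[:,1].reshape(1,-1),cv2.INTER_LINEAR)[0]
    s=np.arange(0,110,0.25)
    E=[]
    for l in np.arange(-16,17,4):
        v=samp(g,s,l,0.046); i0=int(np.argmin(abs(s-(uc-12)))); dk=np.median(v[i0-24:i0+8]); 
        w=v[i0:i0+140]; lim=dk+ (np.percentile(w,80)-dk)*0.5
        j=np.argmax(w>lim); E.append(round(float(s[i0+j]),1))
    M=[]
    for l in (list(range(-38,-22,2))+list(range(24,40,2))):
        v=samp(e,s,l,0.012); k=(s>40)&(s<72); vv=v[k]-np.median(v[k]); vv=np.where(vv>0.35*vv.max(),vv,0); M.append((l,round(float((vv*s[k]).sum()/vv.sum()),1)))
    print(n,"edge",E,"med",np.median(E)); print("  mark",M, "med",np.median([m[1] for m in M]))
import sys
if __name__=="__main__":
    uc=float(sys.argv[1])
    for n in("top","scene"):
        p,d=capture(n); run(p,n,uc)
E
python3 stop.py 50
```

```text
top edge [50.5, 51.0, 51.2, 53.2, 53.2, 51.5, 51.0, 51.2, 50.8] med 51.2
  mark [(-38, 54.8), (-36, 54.4), (-34, 54.5), (-32, 54.3), (-30, 54.1), (-28, 53.6), (-26, 64.1), (-24, 65.2), (24, 69.0), (26, 65.3), (28, 68.0), (30, 58.2), (32, 64.8), (34, 54.8), (36, 71.1), (38, 68.6)] med 61.15
scene edge [48.5, 48.5, 49.8, 53.0, 54.8, 52.0, 49.2, 49.2, 48.5] med 49.2
  mark [(-38, 50.8), (-36, 50.6), (-34, 50.7), (-32, 51.3), (-30, 52.1), (-28, 52.6), (-26, 52.6), (-24, 52.7), (24, 53.0), (26, 53.0), (28, 52.7), (30, 51.9), (32, 50.6), (34, 50.2), (36, 50.2), (38, 50.4)] med 51.599999999999994
```

Call:
arm_command(commands=[{"translation": [0.01,-0.85,0],"dr": [0,0,0],"jaw": 1},{"translation": [0.01,-0.85,0],"dr": [0,0,0],"jaw": 1},{"translation": [0.01,-0.85,0],"dr": [0,0,0],"jaw": 1},{"translation": [0.01,-0.85,0],"dr": [0,0,0],"jaw": 1},{"translation": [0.01,-0.85,0],"dr": [0,0,0],"jaw": 1},{"translation": [0.01,-0.85,0],"dr": [0,0,0],"jaw": 1},{"translation": [0.01,-0.85,0],"dr": [0,0,0],"jaw": 1},{"translation": [0.01,-0.85,0],"dr": [0,0,0],"jaw": 1}])

```text
time_s: 9.33
position: [0.4929, -0.2379, 0.1502]
tcp_rot: [[-0.998, -0.056, 0.001], [-0.056, 0.998, -0.001], [-0.001, -0.001, -1.0]]
force: [-0.3, -0.5, 0.8]
opening: 0.006
```

Call:
arm_command(commands=[{"translation": [0,0,0.9],"dr": [0,0,0],"jaw": 1},{"translation": [0,0,0.9],"dr": [0,0,0],"jaw": 1},{"translation": [0,0,0.9],"dr": [0,0,0],"jaw": 1},{"translation": [0,0,0.9],"dr": [0,0,0],"jaw": 1},{"translation": [0,0,0.9],"dr": [0,0,0],"jaw": 1},{"translation": [0,0,0.2],"dr": [0,0,0],"jaw": 1},{"translation": [0,0,0],"dr": [0,0,0],"jaw": 1},{"translation": [-0.2,0,0],"dr": [0,0,0],"jaw": 1},{"translation": [-0.2,0,0],"dr": [0,0,0],"jaw": 1},{"translation": [-0.2,0,0],"dr": [0,0,0],"jaw": 1},{"translation": [0,0,0],"dr": [0,0,0],"jaw": 1},{"translation": [0,0,0],"dr": [0,0,0],"jaw": 1}])

```text
time_s: 10.33
position: [0.5093, -0.2345, 0.0336]
tcp_rot: [[-0.998, -0.059, 0.002], [-0.059, 0.998, -0.001], [-0.002, -0.002, -1.0]]
force: [-0.6, -0.1, -0.5]
opening: 0.005
```

Just short of contact. The next target is TCP x of about 0.516.

Call:
arm_command(commands=[{"translation": [-0.1,0,0],"dr": [0,0,0],"jaw": 1},{"translation": [-0.1,0,0],"dr": [0,0,0],"jaw": 1},{"translation": [-0.08,0,0],"dr": [0,0,0],"jaw": 1},{"translation": [0,0,0],"dr": [0,0,0],"jaw": 1},{"translation": [0,0,0],"dr": [0,0,0],"jaw": 1}])

```text
time_s: 10.75
position: [0.5137, -0.2335, 0.0326]
tcp_rot: [[-0.998, -0.059, -0.003], [-0.059, 0.998, 0.001], [0.003, 0.001, -1.0]]
force: [-5.0, -1.9, 3.8]
opening: 0.007
```

Call:
arm_command(commands=[{"translation": [-0.1,0,0],"dr": [0,0,0],"jaw": 1},{"translation": [0,0,0],"dr": [0,0,0],"jaw": 1},{"translation": [0,0,0],"dr": [0,0,0],"jaw": 1}])

```text
time_s: 11.0
position: [0.5158, -0.2333, 0.0325]
tcp_rot: [[-0.998, -0.059, -0.004], [-0.059, 0.998, 0.001], [0.004, 0.001, -1.0]]
force: [-6.1, -2.2, 3.9]
opening: 0.005
```

Call:
arm_command(commands=[{"translation": [0.4,0,0],"dr": [0,0,0],"jaw": 1},{"translation": [0.4,0,-0.2],"dr": [0,0,0],"jaw": 1},{"translation": [0,0,-1],"dr": [0,0,0],"jaw": 1},{"translation": [0,0,-1],"dr": [0,0,0],"jaw": 1},{"translation": [0,0,-1],"dr": [0,0,0],"jaw": 1},{"translation": [0,0.8,-1],"dr": [0,0,0],"jaw": 1},{"translation": [0,1,-0.5],"dr": [0,0,0],"jaw": 1},{"translation": [0,1,0],"dr": [0,0,0],"jaw": 1},{"translation": [0,1,0],"dr": [0,0,0],"jaw": 1},{"translation": [0,1,0],"dr": [0,0,0],"jaw": 1},{"translation": [0,1,0],"dr": [0,0,0],"jaw": 1},{"translation": [0,1,0],"dr": [0,0,0],"jaw": 1}])

```text
time_s: 12.0
position: [0.4873, -0.064, 0.1504]
tcp_rot: [[-0.998, -0.057, 0.001], [-0.057, 0.998, 0.0], [-0.001, 0.0, -1.0]]
force: [0.1, -0.6, 0.3]
opening: 0.008
```

```bash
python3 stop.py 54; python3 - <<'E'
from h import *
p,d=capture("scene"); crop(p,315,200,375,250,12,"pics/d1.png")
p,d=capture("top"); crop(p,312,155,362,190,14,"pics/d2.png")
E
```

```text
top edge [53.0, 53.8, 54.0, 53.2, 54.0, 53.8, 53.8, 53.5, 53.2] med 53.8
  mark [(-38, 54.8), (-36, 54.4), (-34, 54.5), (-32, 54.3), (-30, 54.3), (-28, 53.9), (-26, 65.8), (-24, 65.7), (24, 62.6), (26, 58.8), (28, 62.9), (30, 50.2), (32, 44.1), (34, 47.1), (36, 69.9), (38, 69.0)] med 54.65
scene edge [51.0, 51.2, 52.5, 55.2, 56.2, 53.8, 52.0, 52.2, 51.0] med 52.2
  mark [(-38, 50.8), (-36, 50.6), (-34, 50.7), (-32, 51.3), (-30, 52.1), (-28, 52.6), (-26, 52.7), (-24, 52.6), (24, 53.0), (26, 53.0), (28, 52.7), (30, 51.9), (32, 50.7), (34, 50.2), (36, 50.3), (38, 50.4)] med 51.599999999999994
```

View pics/d1.png

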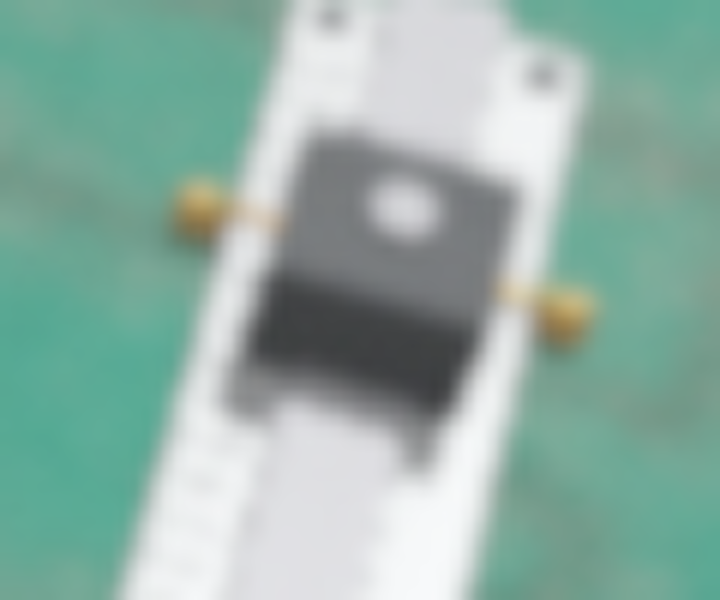

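View pics/d2.png

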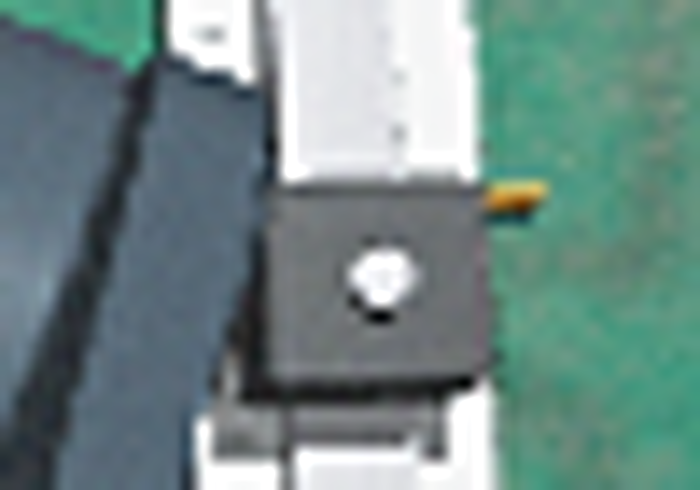

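Call:
arm_command(commands=[{"translation": [0,-0.84,0],"dr": [0,0,0],"jaw": 1},{"translation": [0,-0.84,0],"dr": [0,0,0],"jaw": 1},{"translation": [0,-0.84,0],"dr": [0,0,0],"jaw": 1},{"translation": [0,-0.84,0],"dr": [0,0,0],"jaw": 1},{"translation": [0,-0.84,0],"dr": [0,0,0],"jaw": 1},{"translation": [0,-0.84,0],"dr": [0,0,0],"jaw": 1},{"translation": [0,-0.84,0],"dr": [0,0,0],"jaw": 1},{"translation": [0,-0.84,0],"dr": [0,0,0],"jaw": 1}])

```text
time_s: 12.87
position: [0.4974, -0.2356, 0.1501]
tcp_rot: [[-0.998, -0.056, 0.001], [-0.056, 0.998, -0.001], [-0.001, -0.001, -1.0]]
force: [0.6, -0.7, -0.1]
opening: 0.004
```

Call:
arm_command(commands=[{"translation": [0,0,0.9],"dr": [0,0,0],"jaw": 1},{"translation": [0,0,0.9],"dr": [0,0,0],"jaw": 1},{"translation": [0,0,0.9],"dr": [0,0,0],"jaw": 1},{"translation": [0,0,0.9],"dr": [0,0,0],"jaw": 1},{"translation": [0,0,0.9],"dr": [0,0,0],"jaw": 1},{"translation": [0,0,0.2],"dr": [0,0,0],"jaw": 1},{"translation": [0,0,0],"dr": [0,0,0],"jaw": 1},{"translation": [-0.2,0,0],"dr": [0,0,0],"jaw": 1},{"translation": [-0.2,0,0],"dr": [0,0,0],"jaw": 1},{"translation": [-0.2,0,0],"dr": [0,0,0],"jaw": 1},{"translation": [0,0,0],"dr": [0,0,0],"jaw": 1},{"translation": [0,0,0],"dr": [0,0,0],"jaw": 1}])

```text
time_s: 13.87
position: [0.5137, -0.2322, 0.0336]
tcp_rot: [[-0.998, -0.059, 0.002], [-0.059, 0.998, -0.001], [-0.002, -0.002, -1.0]]
force: [-0.5, 1.2, -0.4]
opening: 0.004
```

Call:
arm_command(commands=[{"translation": [-0.1,0,0],"dr": [0,0,0],"jaw": 1},{"translation": [-0.1,0,0],"dr": [0,0,0],"jaw": 1},{"translation": [-0.04,0,0],"dr": [0,0,0],"jaw": 1},{"translation": [0,0,0],"dr": [0,0,0],"jaw": 1},{"translation": [0,0,0],"dr": [0,0,0],"jaw": 1}])

```text
time_s: 14.28
position: [0.5165, -0.2313, 0.0328]
tcp_rot: [[-0.998, -0.059, -0.004], [-0.059, 0.998, 0.001], [0.004, 0.001, -1.0]]
force: [-5.3, -1.8, 4.1]
opening: 0.002
```

Call:
arm_command(commands=[{"translation": [-0.03,0,0],"dr": [0,0,0],"jaw": 1},{"translation": [0,0,0],"dr": [0,0,0],"jaw": 1},{"translation": [0,0,0],"dr": [0,0,0],"jaw": 1}])

```text
time_s: 14.53
position: [0.5168, -0.2312, 0.0327]
tcp_rot: [[-0.998, -0.059, -0.005], [-0.059, 0.998, 0.001], [0.005, 0.002, -1.0]]
force: [-6.7, -2.0, 3.9]
opening: 0.007
```

Call:
arm_command(commands=[{"translation": [0.4,0,0],"dr": [0,0,0],"jaw": 1},{"translation": [0.4,0,-0.2],"dr": [0,0,0],"jaw": 1},{"translation": [0,0,-1],"dr": [0,0,0],"jaw": 1},{"translation": [0,0,-1],"dr": [0,0,0],"jaw": 1},{"translation": [0,0,-1],"dr": [0,0,0],"jaw": 1},{"translation": [0,0.8,-1],"dr": [0,0,0],"jaw": 1},{"translation": [0,1,-0.5],"dr": [0,0,0],"jaw": 1},{"translation": [0,1,0],"dr": [0,0,0],"jaw": 1},{"translation": [0,1,0],"dr": [0,0,0],"jaw": 1},{"translation": [0,1,0],"dr": [0,0,0],"jaw": 1},{"translation": [0,1,0],"dr": [0,0,0],"jaw": 1},{"translation": [0,1,0],"dr": [0,0,0],"jaw": 1}])

```text
time_s: 15.53
position: [0.4886, -0.0618, 0.1504]
tcp_rot: [[-0.998, -0.057, 0.0], [-0.057, 0.998, 0.0], [-0.0, 0.0, -1.0]]
force: [-0.2, 1.7, -0.1]
opening: 0.007
```

Call:
arm_command(commands=[{"translation": [0.3,1,0],"dr": [0,0,0.8],"jaw": 0},{"translation": [0.3,1,0],"dr": [0,0,0.8],"jaw": 0},{"translation": [0.3,1,0],"dr": [0,0,0.8],"jaw": 0},{"translation": [0.3,1,0],"dr": [0,0,0.8],"jaw": 0},{"translation": [0,1,0],"dr": [0,0,0],"jaw": 0},{"translation": [0,1,0],"dr": [0,0,0],"jaw": 0}])

```text
time_s: 16.03
position: [0.4787, 0.0876, 0.1503]
tcp_rot: [[-0.962, 0.274, -0.001], [0.274, 0.962, 0.0], [0.001, 0.0, -1.0]]
force: [0.7, -0.2, 0.3]
opening: 0.376
```

```bash
python3 stop.py 54; python3 - <<'E'
from h import *
st()
p,d=capture("scene"); cv2.imwrite("pics/e0.png",p[:,:,::-1]); crop(p,315,200,375,250,12,"pics/e1.png")
p,d=capture("top"); crop(p,312,155,362,190,14,"pics/e2.png")
E
```

```text
top edge [55.2, 55.2, 54.8, 55.8, 56.2, 55.8, 55.0, 55.0, 55.2] med 55.2
  mark [(-38, 54.7), (-36, 54.4), (-34, 54.5), (-32, 54.4), (-30, 54.4), (-28, 54.4), (-26, 65.9), (-24, 66.5), (24, 54.7), (26, 54.8), (28, 54.9), (30, 54.9), (32, 54.9), (34, 54.3), (36, 54.1), (38, 54.2)] med 54.6
scene edge [52.0, 52.2, 53.8, 56.5, 57.8, 54.8, 53.0, 52.8, 52.5] med 53.0
  mark [(-38, 50.9), (-36, 50.7), (-34, 50.7), (-32, 51.4), (-30, 52.0), (-28, 52.6), (-26, 52.7), (-24, 52.7), (24, 53.0), (26, 52.9), (28, 52.8), (30, 52.0), (32, 50.7), (34, 50.2), (36, 50.4), (38, 50.5)] med 51.7
t16.13 pos [0.4804 0.089  0.1505] F [ 0.8  0.1 -0.5] M [ 0.05 -0.02  0.  ] op 0.465 J [-2.70e+00  2.69e+01  1.06e+02  1.00e-01  4.69e+01 -7.71e+01]
[[-0.963, 0.27, 0.002], [0.27, 0.963, 0.001], [-0.002, 0.001, -1.0]]
```

View pics/e0.png

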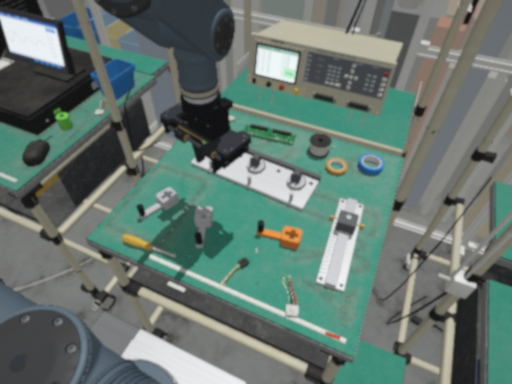

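View pics/e2.png

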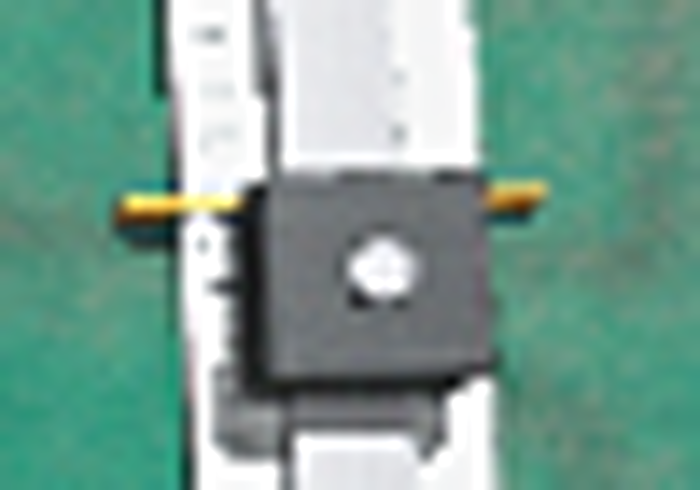

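```bash
python3 - <<'E'
from h import *
p,W=world("top",4);Z=W[:,:,2]*1000; cv2.imwrite("pics/f0.png",p[:,:,::-1])
print(lever(Z,155,190,195,245))
E
```

```text
{'o': array([nan, nan]), 'ang': nan, 'knob': array([nan, nan]), 'dist': nan, 'rect': array([ 5.3, 13.2]), 'rang': 1.4, 'nk': 0}h.py:33: RuntimeWarning: Mean of empty slice.
  hc=h.mean(0);kc=k.mean(0);a=np.arctan2(*(kc-hc)[::-1]); o=hc-2*np.array([np.cos(a),np.sin(a)])
  ret = um.true_divide(
```

View pics/f0.png

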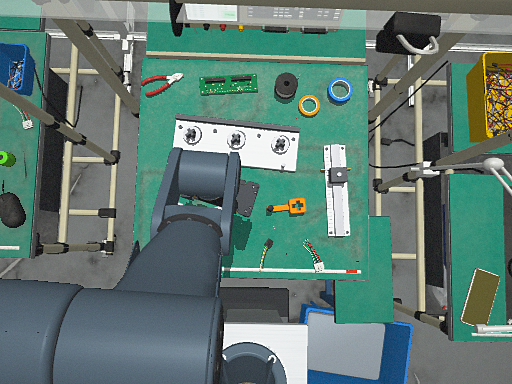

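Call:
arm_command(commands=[{"translation": [0,0,0],"dr": [0,0,0.57],"jaw": 0},{"translation": [0,0,0],"dr": [0,0,0.56],"jaw": 0},{"translation": [0.48,0.6,0],"dr": [0,0,0],"jaw": 0},{"translation": [0.48,0.6,0],"dr": [0,0,0],"jaw": 0},{"translation": [0.48,0.6,0],"dr": [0,0,0],"jaw": 0},{"translation": [0.48,0.6,0],"dr": [0,0,0],"jaw": 0},{"translation": [0.48,0.6,0],"dr": [0,0,0],"jaw": 0},{"translation": [0.48,0.6,0],"dr": [0,0,0],"jaw": 0},{"translation": [0,0,0.8],"dr": [0,0,0],"jaw": 0},{"translation": [0,0,0.8],"dr": [0,0,0],"jaw": 0},{"translation": [0,0,0],"dr": [0,0,0],"jaw": 0},{"translation": [0,0,0],"dr": [0,0,0],"jaw": 0}])

```text
time_s: 17.43
position: [0.4476, 0.1964, 0.1095]
tcp_rot: [[-0.922, 0.386, -0.003], [0.386, 0.922, -0.001], [0.002, -0.002, -1.0]]
force: [0.4, -0.6, 0.3]
opening: 1.003
```

```bash
python3 - <<'E'
from h import *
st()
p,d=capture("scene"); crop(p,120,150,240,240,6,"pics/f1.png")
E
```

```text
t17.43 pos [0.4476 0.1964 0.1095] F [ 0.4 -0.6  0.3] M [-0.01 -0.04  0.01] op 1.003 J [ 10.6  31.2 107.6  -0.   41.3 -56.7]
[[-0.922, 0.386, -0.003], [0.386, 0.922, -0.001], [0.002, -0.002, -1.0]]
```

View pics/f1.png

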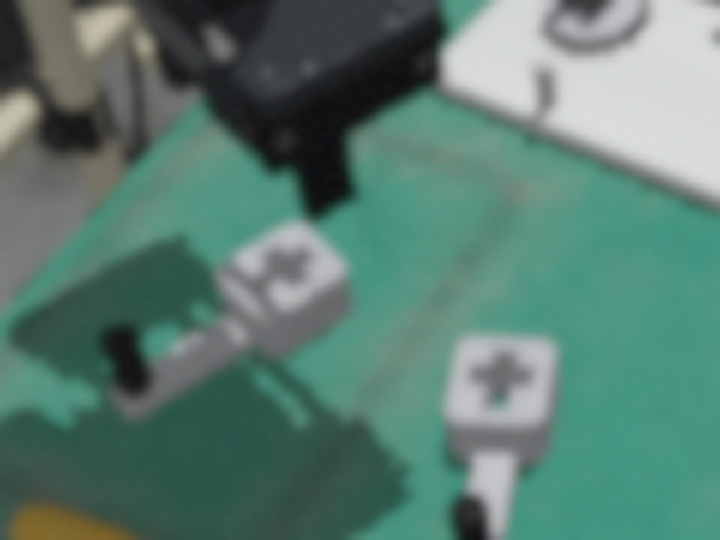

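Call:
arm_command(commands=[{"translation": [0.02,0.11,0.4],"dr": [0,0,0],"jaw": 0},{"translation": [0,0,0.8],"dr": [0,0,0],"jaw": 0},{"translation": [0,0,0.8],"dr": [0,0,0],"jaw": 0},{"translation": [0,0,0.8],"dr": [0,0,0],"jaw": 0},{"translation": [0,0,0.8],"dr": [0,0,0],"jaw": 0},{"translation": [0,0,0.3],"dr": [0,0,0],"jaw": 0},{"translation": [0,0,0],"dr": [0,0,0],"jaw": 0},{"translation": [0,0,0],"dr": [0,0,0],"jaw": 0}])

```text
time_s: 18.15
position: [0.4493, 0.1999, 0.0128]
tcp_rot: [[-0.923, 0.386, 0.0], [0.386, 0.923, 0.0], [-0.0, 0.0, -1.0]]
force: [-0.5, -0.2, 0.3]
opening: 0.999
```

Call:
arm_command(commands=[{"translation": [0,0,0.04],"dr": [0,0,0],"jaw": 1},{"translation": [0,0,0],"dr": [0,0,0],"jaw": 1},{"translation": [0,0,0],"dr": [0,0,0],"jaw": 1},{"translation": [0,0,0],"dr": [0,0,0],"jaw": 1},{"translation": [0,0,0],"dr": [0,0,0],"jaw": 1},{"translation": [0,0,0],"dr": [0,0,0],"jaw": 1},{"translation": [0,0,0],"dr": [0,0,0],"jaw": 1},{"translation": [0,0,0],"dr": [0,0,0],"jaw": 1}])

```text
time_s: 18.82
position: [0.4489, 0.2, 0.0116]
tcp_rot: [[-0.923, 0.385, 0.0], [0.385, 0.923, -0.0], [-0.0, 0.0, -1.0]]
force: [-0.6, -0.2, -0.1]
opening: 0.479
```

Call:
arm_command(commands=[{"translation": [0,0,-0.2],"dr": [0,0,0],"jaw": 1},{"translation": [0,0,-0.5],"dr": [0,0,0],"jaw": 1},{"translation": [0,0,-0.8],"dr": [0,0,0],"jaw": 1},{"translation": [0,0,-0.8],"dr": [0,0,0],"jaw": 1},{"translation": [0,0,-0.8],"dr": [0,0,0],"jaw": 1},{"translation": [0,0,-0.6],"dr": [0,0,0],"jaw": 1},{"translation": [0,0,-0.3],"dr": [0,0,0],"jaw": 1},{"translation": [0,0,0],"dr": [0,0,0],"jaw": 1}])

```text
time_s: 19.48
position: [0.4498, 0.2002, 0.1131]
tcp_rot: [[-0.923, 0.385, 0.003], [0.385, 0.923, 0.001], [-0.003, 0.002, -1.0]]
force: [0.4, -0.1, -1.9]
opening: 0.457
```

```bash
python3 - <<'E'
from h import *
st()
p,d=capture("scene"); crop(p,100,120,240,220,5,"pics/g1.png")
E
```

```text
t19.48 pos [0.4498 0.2002 0.1131] F [ 0.4 -0.1 -1.9] M [-0.05 -0.03  0.04] op 0.457 J [ 11.   30.9 107.2   0.   41.6 -56.4]
[[-0.923, 0.385, 0.003], [0.385, 0.923, 0.001], [-0.003, 0.002, -1.0]]
```

View pics/g1.png

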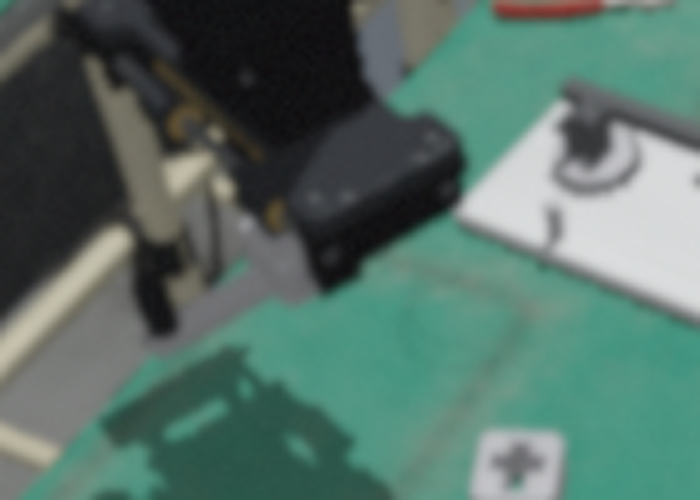

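Call:
arm_command(commands=[{"translation": [0,0,0],"dr": [0,0,0.85],"jaw": 1},{"translation": [0,0,0],"dr": [0,0,0.85],"jaw": 1},{"translation": [0,0,0],"dr": [0,0,0.85],"jaw": 1},{"translation": [0,0,0],"dr": [0,0,0.85],"jaw": 1},{"translation": [0,0,0],"dr": [0,0,0.85],"jaw": 1},{"translation": [0,0,0],"dr": [0,0,0.83],"jaw": 1},{"translation": [0,0,0],"dr": [0,0,0],"jaw": 1}])

```text
time_s: 20.12
position: [0.448, 0.1998, 0.1102]
tcp_rot: [[-0.599, 0.801, -0.003], [0.801, 0.599, -0.001], [0.001, -0.003, -1.0]]
force: [-0.8, 0.0, -2.5]
opening: 0.459
```

Call:
arm_command(commands=[{"translation": [-0.4,0.37,0],"dr": [0,0,0],"jaw": 1},{"translation": [-0.7,0.64,0],"dr": [0,0,0],"jaw": 1},{"translation": [-0.7,0.64,0],"dr": [0,0,0],"jaw": 1},{"translation": [-0.7,0.64,0],"dr": [0,0,0],"jaw": 1},{"translation": [-0.7,0.64,0],"dr": [0,0,0],"jaw": 1},{"translation": [-0.7,0.64,0],"dr": [0,0,0],"jaw": 1},{"translation": [-0.7,0.64,0],"dr": [0,0,0],"jaw": 1},{"translation": [-0.7,0.64,0],"dr": [0,0,0],"jaw": 1},{"translation": [-0.5,0.46,0],"dr": [0,0,0],"jaw": 1},{"translation": [-0.2,0.18,0],"dr": [0,0,0],"jaw": 1},{"translation": [0,0,0],"dr": [0,0,0],"jaw": 1}])

```text
time_s: 21.03
position: [0.6496, 0.1616, 0.1102]
tcp_rot: [[-0.6, 0.8, -0.001], [0.8, 0.6, -0.0], [0.0, -0.001, -1.0]]
force: [-0.4, -0.6, -0.7]
opening: 0.455
```

```bash
python3 - <<'E'
from h import *
st()
p,W=world("top",4);np.savez("t2.npz",p=p,W=W); cv2.imwrite("pics/g2.png",p[:,:,::-1]); 
p,d=capture("scene"); crop(p,150,80,290,200,5,"pics/g3.png")
E
```

```text
t21.03 pos [0.6496 0.1616 0.1102] F [-0.4 -0.6 -0.7] M [-0.03  0.03 -0.  ] op 0.455 J [  4.4  41.6  80.8  -0.   57.7 -32.5]
[[-0.6, 0.8, -0.001], [0.8, 0.6, -0.0], [0.0, -0.001, -1.0]]
```

View pics/g2.png

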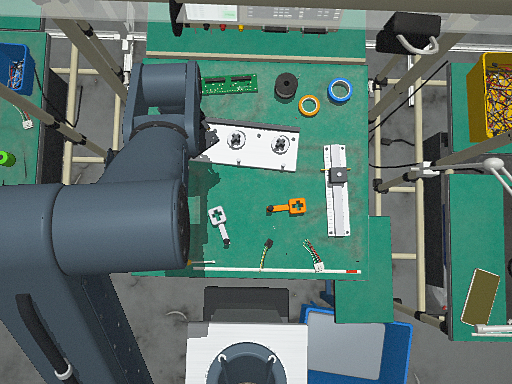

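View pics/g3.png

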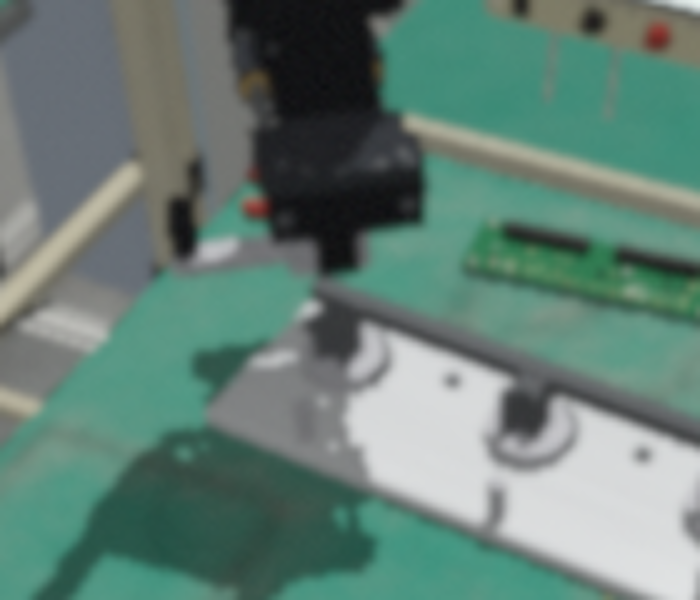

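Call:
arm_command(commands=[{"translation": [0.03,0.02,0.4],"dr": [0,0,0],"jaw": 1},{"translation": [0,0,0.6],"dr": [0,0,0],"jaw": 1},{"translation": [0,0,0.4],"dr": [0,0,0],"jaw": 1},{"translation": [0,0,0.2],"dr": [0,0,0],"jaw": 1},{"translation": [0,0,0],"dr": [0,0,0],"jaw": 1},{"translation": [0,0,0],"dr": [0,0,0],"jaw": 1}])

```text
time_s: 21.78
position: [0.6483, 0.1633, 0.0711]
tcp_rot: [[-0.6, 0.8, -0.001], [0.8, 0.6, -0.0], [0.001, -0.001, -1.0]]
force: [0.9, 0.6, -2.5]
opening: 0.458
```

Call:
arm_command(commands=[{"translation": [0,0,0.1],"dr": [0,0,0],"jaw": 1},{"translation": [0,0,0.1],"dr": [0,0,0],"jaw": 1},{"translation": [0,0,0],"dr": [0,0,0],"jaw": 1}])

```text
time_s: 22.03
position: [0.6487, 0.1632, 0.0666]
tcp_rot: [[-0.6, 0.8, 0.0], [0.8, 0.6, 0.0], [-0.0, 0.0, -1.0]]
force: [-0.1, 0.3, -1.3]
opening: 0.456
```

Call:
arm_command(commands=[{"translation": [0,0,0.1],"dr": [0,0,0],"jaw": 1},{"translation": [0,0,0.1],"dr": [0,0,0],"jaw": 1},{"translation": [0,0,0],"dr": [0,0,0],"jaw": 1}])

```text
time_s: 22.28
position: [0.6485, 0.1631, 0.0611]
tcp_rot: [[-0.6, 0.8, -0.001], [0.8, 0.6, -0.0], [0.0, -0.0, -1.0]]
force: [-0.8, 0.8, -1.9]
opening: 0.458
```

Call:
arm_command(commands=[{"translation": [0,0,0.1],"dr": [0,0,0],"jaw": 1},{"translation": [0,0,0.1],"dr": [0,0,0],"jaw": 1},{"translation": [0,0,0],"dr": [0,0,0],"jaw": 1}])

```text
time_s: 22.53
position: [0.6489, 0.1632, 0.0561]
tcp_rot: [[-0.6, 0.8, 0.0], [0.8, 0.6, -0.0], [-0.0, 0.0, -1.0]]
force: [0.7, 0.3, -2.9]
opening: 0.459
```

Call:
arm_command(commands=[{"translation": [0,0,0.1],"dr": [0,0,0],"jaw": 1},{"translation": [0,0,0.1],"dr": [0,0,0],"jaw": 1},{"translation": [0,0,0],"dr": [0,0,0],"jaw": 1}])

```text
time_s: 22.78
position: [0.6489, 0.1631, 0.0511]
tcp_rot: [[-0.6, 0.8, 0.0], [0.8, 0.6, -0.0], [-0.0, 0.0, -1.0]]
force: [0.0, 0.1, -3.0]
opening: 0.454
```

Going in cleanly, so I'll continue to the collar.

Call:
arm_command(commands=[{"translation": [0,0,0.1],"dr": [0,0,0],"jaw": 1},{"translation": [0,0,0.1],"dr": [0,0,0],"jaw": 1},{"translation": [0,0,0.1],"dr": [0,0,0],"jaw": 1},{"translation": [0,0,0.1],"dr": [0,0,0],"jaw": 1},{"translation": [0,0,0],"dr": [0,0,0],"jaw": 1}])

```text
time_s: 23.2
position: [0.6489, 0.1631, 0.041]
tcp_rot: [[-0.6, 0.8, 0.0], [0.8, 0.6, -0.0], [-0.0, 0.0, -1.0]]
force: [2.2, 0.1, -2.7]
opening: 0.455
```

Call:
arm_command(commands=[{"translation": [0,0,0.1],"dr": [0,0,0],"jaw": 1},{"translation": [0,0,0.1],"dr": [0,0,0],"jaw": 1},{"translation": [0,0,0],"dr": [0,0,0],"jaw": 1}])

```text
time_s: 23.45
position: [0.6489, 0.1632, 0.0361]
tcp_rot: [[-0.6, 0.8, 0.0], [0.8, 0.6, 0.0], [-0.0, 0.0, -1.0]]
force: [1.8, -0.3, -4.0]
opening: 0.461
```

Call:
arm_command(commands=[{"translation": [0,0,0.06],"dr": [0,0,0],"jaw": 1},{"translation": [0,0,0],"dr": [0,0,0],"jaw": 1}])

```text
time_s: 23.62
position: [0.6489, 0.1632, 0.0359]
tcp_rot: [[-0.6, 0.8, 0.001], [0.8, 0.6, -0.0], [-0.0, 0.0, -1.0]]
force: [0.3, -0.5, 3.9]
opening: 0.455
```

Call:
arm_command(commands=[{"translation": [0,0,0.06],"dr": [0,0,0],"jaw": 1},{"translation": [0,0,0],"dr": [0,0,0],"jaw": 1}])

```text
time_s: 23.78
position: [0.6489, 0.1631, 0.0358]
tcp_rot: [[-0.6, 0.8, 0.001], [0.8, 0.6, -0.0], [-0.001, 0.0, -1.0]]
force: [-2.1, -2.3, 10.9]
opening: 0.458
```

Call:
arm_command(commands=[{"translation": [0,0,-0.06],"dr": [0,0,0],"jaw": 1},{"translation": [0,0,0],"dr": [0,0,-0.4],"jaw": 1},{"translation": [0,0,0],"dr": [0,0,-0.7],"jaw": 1},{"translation": [0,0,0],"dr": [0,0,-0.7],"jaw": 1},{"translation": [0,0,0],"dr": [0,0,-0.7],"jaw": 1},{"translation": [0,0,0],"dr": [0,0,-0.7],"jaw": 1},{"translation": [0,0,0],"dr": [0,0,-0.7],"jaw": 1},{"translation": [0,0,0],"dr": [0,0,-0.7],"jaw": 1},{"translation": [0,0,0],"dr": [0,0,-0.7],"jaw": 1},{"translation": [0,0,0],"dr": [0,0,-0.7],"jaw": 1},{"translation": [0,0,0],"dr": [0,0,-0.7],"jaw": 1},{"translation": [0,0,0],"dr": [0,0,0],"jaw": 1}])

```text
time_s: 24.78
position: [0.6501, 0.1634, 0.0359]
tcp_rot: [[-0.975, 0.223, 0.003], [0.223, 0.975, 0.001], [-0.003, 0.001, -1.0]]
force: [2.6, -0.4, 3.2]
opening: 0.457
```

```bash
python3 - <<'E'
from h import *
s=st();R=s["tcp_rot"];print("alpha",np.degrees(np.arctan2(R[1,0],R[0,0])))
p,d=capture("scene"); crop(p,150,80,290,200,5,"pics/g4.png")
E
```

```text
t24.78 pos [0.6501 0.1634 0.0359] F [ 2.6 -0.4  3.2] M [ 0.08 -0.26  0.01] op 0.457 J [  4.6  47.4  82.5   0.   49.9 -72.6]
[[-0.975, 0.223, 0.003], [0.223, 0.975, 0.001], [-0.003, 0.001, -1.0]]
alpha 167.10971678208142
```

View pics/g4.png

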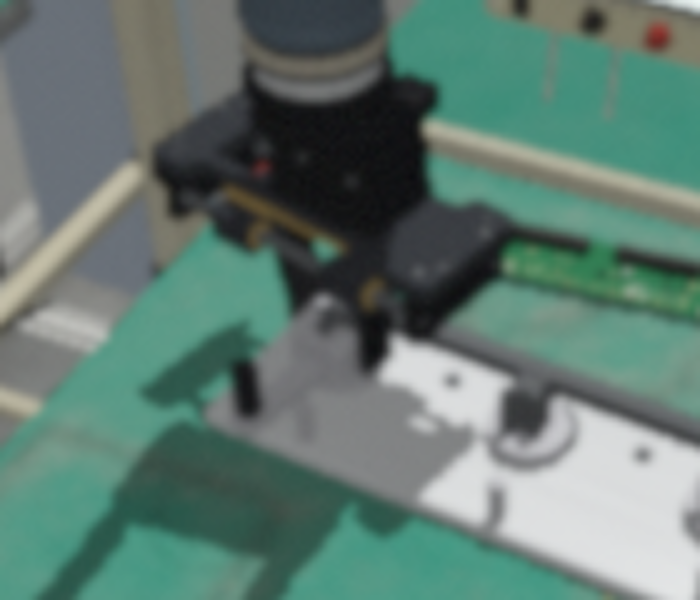

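Call:
arm_command(commands=[{"translation": [0,0,0],"dr": [0,0,-0.4],"jaw": 1},{"translation": [0,0,0],"dr": [0,0,-0.4],"jaw": 1},{"translation": [0,0,0],"dr": [0,0,-0.3],"jaw": 1},{"translation": [0,0,0],"dr": [0,0,0],"jaw": 1}])

```text
time_s: 25.17
position: [0.6501, 0.1635, 0.0359]
tcp_rot: [[-0.994, 0.112, 0.003], [0.112, 0.994, 0.001], [-0.003, 0.001, -1.0]]
force: [3.4, -0.4, 4.4]
opening: 0.459
```

```bash
cat > a.py <<'E'
from h import *
s=st();R=s["tcp_rot"];print("alpha",np.degrees(np.arctan2(R[1,0],R[0,0])))
E
python3 a.py
```

```text
t25.17 pos [0.6501 0.1635 0.0359] F [ 3.4 -0.4  4.4] M [ 0.21 -0.36 -0.02] op 0.459 J [  4.6  47.4  82.5   0.   49.9 -79. ]
[[-0.994, 0.112, 0.003], [0.112, 0.994, 0.001], [-0.003, 0.001, -1.0]]
alpha 173.57293884135288
```

Call:
arm_command(commands=[{"translation": [0,0,0],"dr": [0,0,-0.3],"jaw": 1},{"translation": [0,0,0],"dr": [0,0,0],"jaw": 1}])

```text
time_s: 25.33
position: [0.6501, 0.1635, 0.0359]
tcp_rot: [[-0.997, 0.081, 0.003], [0.081, 0.997, 0.001], [-0.003, 0.001, -1.0]]
force: [4.0, 1.9, 4.8]
opening: 0.457
```

```bash
python3 a.py
```

```text
t25.33 pos [0.6501 0.1635 0.0359] F [4.  1.9 4.8] M [ 0.19 -0.5  -0.13] op 0.457 J [  4.6  47.4  82.5   0.   49.9 -80.8]
[[-0.997, 0.081, 0.003], [0.081, 0.997, 0.001], [-0.003, 0.001, -1.0]]
alpha 175.34006886395622
```

Call:
arm_command(commands=[{"translation": [0,0,0],"dr": [0,0,-0.3],"jaw": 1},{"translation": [0,0,0],"dr": [0,0,0],"jaw": 1}])

```text
time_s: 25.5
position: [0.65, 0.1639, 0.0359]
tcp_rot: [[-0.999, 0.054, 0.003], [0.054, 0.999, 0.002], [-0.003, 0.002, -1.0]]
force: [2.6, 1.8, 4.9]
opening: 0.458
```

```bash
python3 a.py
```

```text
t25.50 pos [0.65   0.1639 0.0359] F [2.6 1.8 4.9] M [ 0.24 -0.44 -1.07] op 0.458 J [  4.6  47.4  82.5   0.2  49.9 -82.4]
[[-0.999, 0.054, 0.003], [0.054, 0.999, 0.002], [-0.003, 0.002, -1.0]]
alpha 176.89736342661104
```

Call:
arm_command(commands=[{"translation": [0,0,0],"dr": [0,0,0],"jaw": 0},{"translation": [0,0,0],"dr": [0,0,0],"jaw": 0},{"translation": [0,0,0],"dr": [0,0,0],"jaw": 0},{"translation": [0,0,0],"dr": [0,0,0],"jaw": 0},{"translation": [0,0,0],"dr": [0,0,0],"jaw": 0},{"translation": [0,0,-0.3],"dr": [0,0,0],"jaw": 0},{"translation": [0,0,-0.6],"dr": [0,0,0],"jaw": 0},{"translation": [0,0,-0.8],"dr": [0,0,0],"jaw": 0},{"translation": [0,0,-1],"dr": [0,0,0],"jaw": 0},{"translation": [0,0,-1],"dr": [0,0,0],"jaw": 0},{"translation": [0,0,-0.5],"dr": [0,0,0],"jaw": 0},{"translation": [0,0,0],"dr": [0,0,0],"jaw": 0}])

```text
time_s: 26.5
position: [0.651, 0.1635, 0.1441]
tcp_rot: [[-0.999, 0.048, 0.008], [0.048, 0.999, 0.001], [-0.007, 0.001, -1.0]]
force: [0.9, -0.5, -0.0]
opening: 0.998
```

```bash
python3 a.py; python3 - <<'E'
from h import *
p,W=world("top",4);Z=W[:,:,2]*1000; cv2.imwrite("pics/h0.png",p[:,:,::-1])
print(lever(Z,200,190,245,255))
p,d=capture("scene"); crop(p,130,120,290,240,5,"pics/h1.png")
E
```

```text
t26.50 pos [0.651  0.1635 0.1441] F [ 0.9 -0.5 -0. ] M [ 0.07 -0.03 -0.  ] op 0.998 J [  4.6  39.2  79.6  -0.   60.8 -82.7]
[[-0.999, 0.048, 0.008], [0.048, 0.999, 0.001], [-0.007, 0.001, -1.0]]
alpha 177.27249196159755
{'o': array([435.6,  89.1]), 'ang': -158.6, 'knob': array([366.3,  61.8]), 'dist': 74.4, 'rect': array([44.1, 39.8]), 'rang': 22.1, 'nk': 30}
```

View pics/h1.png

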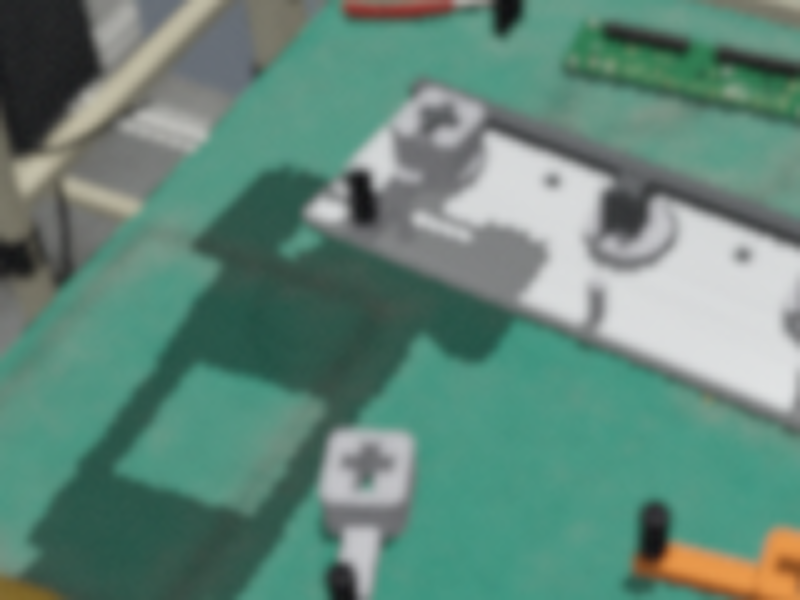

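View pics/h0.png

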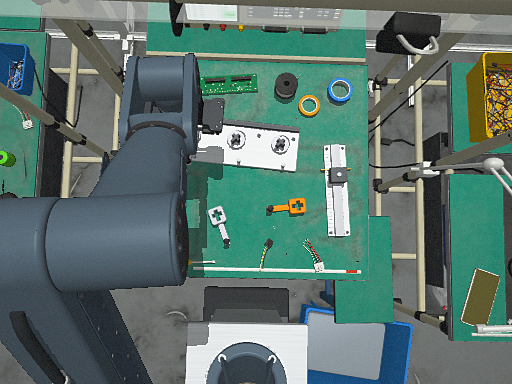

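Call:
arm_command(commands=[{"translation": [0,0,0],"dr": [0,0,-0.8],"jaw": 0},{"translation": [0,0,0],"dr": [0,0,-0.8],"jaw": 0},{"translation": [0,0,0],"dr": [0,0,-0.8],"jaw": 0},{"translation": [0,0,0],"dr": [0,0,-0.8],"jaw": 0},{"translation": [0,0,0],"dr": [0,0,-0.8],"jaw": 0},{"translation": [0,0,0],"dr": [0,0,0],"jaw": 0}])

```text
time_s: 27.25
position: [0.6477, 0.1631, 0.1382]
tcp_rot: [[-0.931, -0.364, -0.003], [-0.364, 0.931, -0.0], [0.003, 0.001, -1.0]]
force: [-0.7, -1.3, -0.3]
opening: 0.996
```

Call:
arm_command(commands=[{"translation": [0.76,0.03,0],"dr": [0,0,0],"jaw": 0},{"translation": [0.76,0.03,0],"dr": [0,0,0],"jaw": 0},{"translation": [0.76,0.03,0],"dr": [0,0,0],"jaw": 0},{"translation": [0.76,0.03,0],"dr": [0,0,0],"jaw": 0},{"translation": [0.76,0.03,0],"dr": [0,0,0],"jaw": 0},{"translation": [0.76,0.03,0],"dr": [0,0,0],"jaw": 0},{"translation": [0.76,0.03,0],"dr": [0,0,0],"jaw": 0},{"translation": [0.76,0.03,0],"dr": [0,0,0],"jaw": 0},{"translation": [0.76,0.03,0],"dr": [0,0,0],"jaw": 0},{"translation": [0.76,0.03,0],"dr": [0,0,0],"jaw": 0},{"translation": [0.76,0.03,0],"dr": [0,0,0],"jaw": 0},{"translation": [0.76,0.03,0],"dr": [0,0,0],"jaw": 0}])

```text
time_s: 28.25
position: [0.4316, 0.0887, 0.1395]
tcp_rot: [[-0.933, -0.36, -0.001], [-0.36, 0.933, 0.0], [0.001, 0.001, -1.0]]
force: [0.1, -0.2, -0.2]
opening: 0.999
```

```bash
python3 a.py; python3 - <<'E'
from h import *
p,d=capture("scene"); crop(p,130,120,290,240,5,"pics/i1.png")
E
```

```text
t28.25 pos [0.4316 0.0887 0.1395] F [ 0.1 -0.2 -0.2] M [0.06 0.03 0.01] op 0.999 J [  -3.    25.4  113.     0.    41.7 -114.1]
[[-0.933, -0.36, -0.001], [-0.36, 0.933, 0.0], [0.001, 0.001, -1.0]]
alpha -158.8742238764758
```

View pics/i1.png

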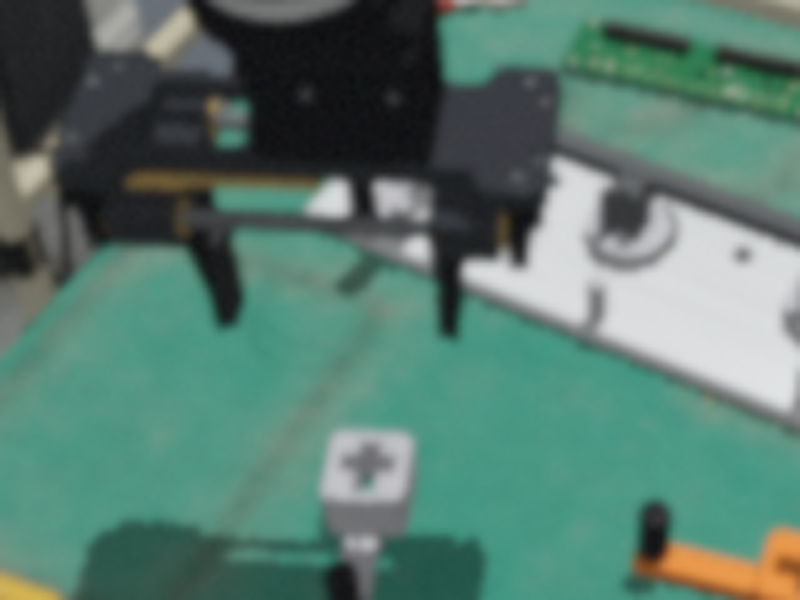

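Call:
arm_command(commands=[{"translation": [-0.15,-0.04,0.4],"dr": [0,0,-0.08],"jaw": 0},{"translation": [0,0,0.9],"dr": [0,0,0],"jaw": 0},{"translation": [0,0,0.9],"dr": [0,0,0],"jaw": 0},{"translation": [0,0,0.9],"dr": [0,0,0],"jaw": 0},{"translation": [0,0,0.9],"dr": [0,0,0],"jaw": 0},{"translation": [0,0,0.7],"dr": [0,0,0],"jaw": 0},{"translation": [0,0,0.4],"dr": [0,0,0],"jaw": 0},{"translation": [0,0,0],"dr": [0,0,0],"jaw": 0},{"translation": [0,0,0],"dr": [0,0,0],"jaw": 0}])

```text
time_s: 29.05
position: [0.4379, 0.0895, 0.011]
tcp_rot: [[-0.929, -0.37, -0.0], [-0.37, 0.929, 0.0], [0.0, 0.0, -1.0]]
force: [0.0, 0.2, -0.4]
opening: 0.999
```

Call:
arm_command(commands=[{"translation": [0.09,0.02,-0.03],"dr": [0,0,0],"jaw": 0},{"translation": [0,0,0],"dr": [0,0,0],"jaw": 0},{"translation": [0,0,0],"dr": [0,0,0],"jaw": 1},{"translation": [0,0,0],"dr": [0,0,0],"jaw": 1},{"translation": [0,0,0],"dr": [0,0,0],"jaw": 1},{"translation": [0,0,0],"dr": [0,0,0],"jaw": 1},{"translation": [0,0,0],"dr": [0,0,0],"jaw": 1},{"translation": [0,0,0],"dr": [0,0,0],"jaw": 1},{"translation": [0,0,0],"dr": [0,0,0],"jaw": 1},{"translation": [0,0,0],"dr": [0,0,0],"jaw": 1},{"translation": [0,0,0],"dr": [0,0,0],"jaw": 1},{"translation": [0,0,0],"dr": [0,0,0],"jaw": 1}])

```text
time_s: 30.05
position: [0.4345, 0.089, 0.0133]
tcp_rot: [[-0.929, -0.37, -0.0], [-0.37, 0.929, -0.0], [0.0, 0.0, -1.0]]
force: [-0.2, 0.3, 1.1]
opening: 0.456
```

Call:
arm_command(commands=[{"translation": [0,0,-0.2],"dr": [0,0,0],"jaw": 1},{"translation": [0,0,-0.5],"dr": [0,0,0],"jaw": 1},{"translation": [0,0,-0.8],"dr": [0,0,0],"jaw": 1},{"translation": [0,0,-0.8],"dr": [0,0,0],"jaw": 1},{"translation": [0,0,-0.8],"dr": [0,0,0],"jaw": 1},{"translation": [0,0,-0.6],"dr": [0,0,0],"jaw": 1},{"translation": [0,0,-0.3],"dr": [0,0,0],"jaw": 1},{"translation": [0,0,0],"dr": [0,0,0],"jaw": 1}])

```text
time_s: 30.72
position: [0.4353, 0.089, 0.1147]
tcp_rot: [[-0.929, -0.371, 0.003], [-0.371, 0.929, -0.0], [-0.003, -0.001, -1.0]]
force: [0.0, -0.1, -1.8]
opening: 0.459
```

```bash
python3 a.py
```

```text
t30.72 pos [0.4353 0.089  0.1147] F [ 0.  -0.1 -1.8] M [0.04 0.02 0.03] op 0.459 J [  -2.9   28.4  113.8   -0.    37.6 -114.7]
[[-0.929, -0.371, 0.003], [-0.371, 0.929, -0.0], [-0.003, -0.001, -1.0]]
alpha -158.2466037750776
```

Call:
arm_command(commands=[{"translation": [0,0,0],"dr": [0,0,0.87],"jaw": 1},{"translation": [0,0,0],"dr": [0,0,0.87],"jaw": 1},{"translation": [0,0,0],"dr": [0,0,0.87],"jaw": 1},{"translation": [0,0,0],"dr": [0,0,0.87],"jaw": 1},{"translation": [0,0,0],"dr": [0,0,0.87],"jaw": 1},{"translation": [0,0,0],"dr": [0,0,0.87],"jaw": 1},{"translation": [0,0,0],"dr": [0,0,0.87],"jaw": 1},{"translation": [0,0,0],"dr": [0,0,0.87],"jaw": 1},{"translation": [0,0,0],"dr": [0,0,0.87],"jaw": 1},{"translation": [0,0,0],"dr": [0,0,0.87],"jaw": 1},{"translation": [0,0,0],"dr": [0,0,0.87],"jaw": 1},{"translation": [0,0,0],"dr": [0,0,0.9],"jaw": 1}])

```text
time_s: 31.72
position: [0.4337, 0.089, 0.1122]
tcp_rot: [[-0.751, 0.661, -0.003], [0.661, 0.751, 0.0], [0.002, -0.002, -1.0]]
force: [-0.1, -0.3, -1.9]
opening: 0.458
```

Call:
arm_command(commands=[{"translation": [-0.4,0.22,0],"dr": [0,0,0],"jaw": 1},{"translation": [-0.75,0.41,0],"dr": [0,0,0],"jaw": 1},{"translation": [-0.8,0.44,0],"dr": [0,0,0],"jaw": 1},{"translation": [-0.8,0.44,0],"dr": [0,0,0],"jaw": 1},{"translation": [-0.8,0.44,0],"dr": [0,0,0],"jaw": 1},{"translation": [-0.8,0.44,0],"dr": [0,0,0],"jaw": 1},{"translation": [-0.8,0.44,0],"dr": [0,0,0],"jaw": 1},{"translation": [-0.8,0.44,0],"dr": [0,0,0],"jaw": 1},{"translation": [-0.8,0.44,0],"dr": [0,0,0],"jaw": 1},{"translation": [-0.57,0.3,0],"dr": [0,0,0],"jaw": 1},{"translation": [0,0,0],"dr": [0,0,0],"jaw": 1},{"translation": [0,0,0],"dr": [0,0,0],"jaw": 1}])

```text
time_s: 32.72
position: [0.6375, 0.0441, 0.1114]
tcp_rot: [[-0.753, 0.657, -0.003], [0.657, 0.753, 0.0], [0.003, -0.002, -1.0]]
force: [0.2, 0.2, -0.9]
opening: 0.455
```

```bash
python3 a.py; python3 - <<'E'
from h import *
p,d=capture("scene"); crop(p,180,80,340,200,5,"pics/j1.png")
E
```

```text
t32.72 pos [0.6375 0.0441 0.1114] F [ 0.2  0.2 -0.9] M [0.   0.02 0.03] op 0.455 J [ -6.   39.6  85.4   0.   55.2 -54.9]
[[-0.753, 0.657, -0.003], [0.657, 0.753, 0.0], [0.003, -0.002, -1.0]]
alpha 138.8929938704754
```

View pics/j1.png

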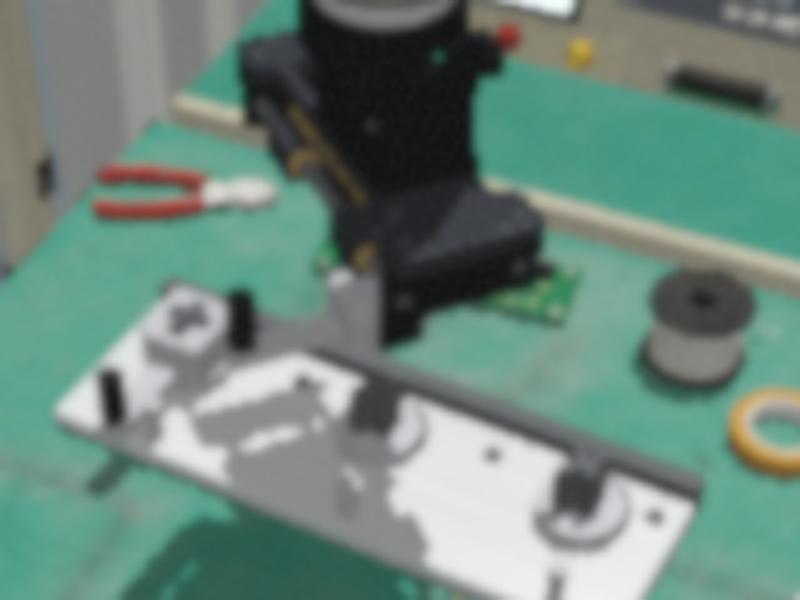

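Call:
arm_command(commands=[{"translation": [-0.04,0.05,0.4],"dr": [0,0,0],"jaw": 1},{"translation": [0,0,0.6],"dr": [0,0,0],"jaw": 1},{"translation": [0,0,0.4],"dr": [0,0,0],"jaw": 1},{"translation": [0,0,0.2],"dr": [0,0,0],"jaw": 1},{"translation": [0,0,0],"dr": [0,0,0],"jaw": 1},{"translation": [0,0,0],"dr": [0,0,0],"jaw": 1}])

```text
time_s: 33.27
position: [0.6393, 0.0448, 0.0728]
tcp_rot: [[-0.754, 0.657, -0.001], [0.657, 0.754, 0.0], [0.001, -0.001, -1.0]]
force: [-0.2, 0.6, -1.6]
opening: 0.456
```

Call:
arm_command(commands=[{"translation": [0,0,0.1],"dr": [0,0,0],"jaw": 1},{"translation": [0,0,0.1],"dr": [0,0,0],"jaw": 1},{"translation": [0,0,0],"dr": [0,0,0],"jaw": 1}])

```text
time_s: 33.52
position: [0.6399, 0.0445, 0.0684]
tcp_rot: [[-0.754, 0.657, 0.0], [0.657, 0.754, -0.0], [-0.0, 0.0, -1.0]]
force: [-0.1, 0.1, -1.3]
opening: 0.454
```

Call:
arm_command(commands=[{"translation": [0,0,0.1],"dr": [0,0,0],"jaw": 1},{"translation": [0,0,0.1],"dr": [0,0,0],"jaw": 1},{"translation": [0,0,0],"dr": [0,0,0],"jaw": 1}])

```text
time_s: 33.77
position: [0.6396, 0.0446, 0.0629]
tcp_rot: [[-0.754, 0.657, -0.001], [0.657, 0.754, 0.0], [0.001, -0.0, -1.0]]
force: [-0.1, 0.1, -2.7]
opening: 0.456
```

Call:
arm_command(commands=[{"translation": [0,0,0.1],"dr": [0,0,0],"jaw": 1},{"translation": [0,0,0],"dr": [0,0,0],"jaw": 1}])

```text
time_s: 33.93
position: [0.6396, 0.0446, 0.0604]
tcp_rot: [[-0.754, 0.657, -0.001], [0.657, 0.754, 0.0], [0.001, -0.0, -1.0]]
force: [0.2, -0.6, -1.8]
opening: 0.455
```

Engaging (underside below the 54 mm shaft top), with no upward force.

Call:
arm_command(commands=[{"translation": [0,0,0.1],"dr": [0,0,0],"jaw": 1},{"translation": [0,0,0.1],"dr": [0,0,0],"jaw": 1},{"translation": [0,0,0],"dr": [0,0,0],"jaw": 1}])

```text
time_s: 34.18
position: [0.6395, 0.0446, 0.0551]
tcp_rot: [[-0.754, 0.657, -0.001], [0.657, 0.754, 0.0], [0.001, -0.001, -1.0]]
force: [-0.3, 0.2, -2.2]
opening: 0.454
```

Call:
arm_command(commands=[{"translation": [0,0,0.1],"dr": [0,0,0],"jaw": 1},{"translation": [0,0,0.1],"dr": [0,0,0],"jaw": 1},{"translation": [0,0,0],"dr": [0,0,0],"jaw": 1}])

```text
time_s: 34.43
position: [0.6397, 0.0446, 0.0502]
tcp_rot: [[-0.754, 0.657, -0.001], [0.657, 0.754, 0.0], [0.0, -0.0, -1.0]]
force: [-0.6, 0.3, -1.2]
opening: 0.46
```

Call:
arm_command(commands=[{"translation": [0,0,0.1],"dr": [0,0,0],"jaw": 1},{"translation": [0,0,0.1],"dr": [0,0,0],"jaw": 1},{"translation": [0,0,0.1],"dr": [0,0,0],"jaw": 1},{"translation": [0,0,0],"dr": [0,0,0],"jaw": 1}])

```text
time_s: 34.77
position: [0.6396, 0.0446, 0.0426]
tcp_rot: [[-0.754, 0.657, -0.001], [0.657, 0.754, 0.0], [0.001, -0.0, -1.0]]
force: [-1.2, -1.1, -2.1]
opening: 0.458
```

Call:
arm_command(commands=[{"translation": [0,0,0.1],"dr": [0,0,0],"jaw": 1},{"translation": [0,0,0.1],"dr": [0,0,0],"jaw": 1},{"translation": [0,0,0],"dr": [0,0,0],"jaw": 1}])

```text
time_s: 35.02
position: [0.6397, 0.0446, 0.0377]
tcp_rot: [[-0.754, 0.657, -0.001], [0.657, 0.754, 0.0], [0.0, -0.0, -1.0]]
force: [-1.2, -0.5, -2.7]
opening: 0.459
```

Call:
arm_command(commands=[{"translation": [0,0,0.06],"dr": [0,0,0],"jaw": 1},{"translation": [0,0,0],"dr": [0,0,0],"jaw": 1}])

```text
time_s: 35.18
position: [0.6397, 0.0445, 0.0373]
tcp_rot: [[-0.754, 0.657, -0.0], [0.657, 0.754, -0.0], [0.0, -0.0, -1.0]]
force: [-2.6, -0.2, 2.2]
opening: 0.456
```

Call:
arm_command(commands=[{"translation": [0,0,0.06],"dr": [0,0,0],"jaw": 1},{"translation": [0,0,0],"dr": [0,0,0],"jaw": 1}])

```text
time_s: 35.35
position: [0.6397, 0.0445, 0.0372]
tcp_rot: [[-0.754, 0.657, -0.0], [0.657, 0.754, -0.0], [0.0, -0.0, -1.0]]
force: [-4.5, -0.2, 10.8]
opening: 0.457
```

Call:
arm_command(commands=[{"translation": [0,0,-0.06],"dr": [0,0,0],"jaw": 1},{"translation": [0,0,0],"dr": [0,0,-0.4],"jaw": 1},{"translation": [0,0,0],"dr": [0,0,-0.7],"jaw": 1},{"translation": [0,0,0],"dr": [0,0,-0.7],"jaw": 1},{"translation": [0,0,0],"dr": [0,0,-0.7],"jaw": 1},{"translation": [0,0,0],"dr": [0,0,-0.7],"jaw": 1},{"translation": [0,0,0],"dr": [0,0,-0.7],"jaw": 1},{"translation": [0,0,0],"dr": [0,0,-0.7],"jaw": 1},{"translation": [0,0,0],"dr": [0,0,-0.6],"jaw": 1},{"translation": [0,0,0],"dr": [0,0,-0.4],"jaw": 1},{"translation": [0,0,0],"dr": [0,0,0],"jaw": 1}])

```text
time_s: 36.27
position: [0.6394, 0.0442, 0.0373]
tcp_rot: [[-0.992, 0.129, -0.001], [0.129, 0.992, -0.0], [0.001, -0.001, -1.0]]
force: [-3.8, -1.8, 5.4]
opening: 0.456
```

```bash
python3 a.py
```

```text
t36.27 pos [0.6394 0.0442 0.0373] F [-3.8 -1.8  5.4] M [-0.34  0.83  0.  ] op 0.456 J [ -6.   45.8  87.   -0.   47.3 -88.5]
[[-0.992, 0.129, -0.001], [0.129, 0.992, -0.0], [0.001, -0.001, -1.0]]
alpha 172.57008595436
```

Call:
arm_command(commands=[{"translation": [0,0,0],"dr": [0,0,-0.4],"jaw": 1},{"translation": [0,0,0],"dr": [0,0,0],"jaw": 1}])

```text
time_s: 36.43
position: [0.6394, 0.0442, 0.0373]
tcp_rot: [[-0.996, 0.088, -0.001], [0.088, 0.996, -0.001], [0.001, -0.001, -1.0]]
force: [-5.2, -2.0, 4.9]
opening: 0.458
```

```bash
python3 a.py
```

```text
t36.43 pos [0.6394 0.0442 0.0373] F [-5.2 -2.   4.9] M [-0.3   0.77  0.02] op 0.458 J [ -6.   45.8  87.   -0.1  47.3 -90.9]
[[-0.996, 0.088, -0.001], [0.088, 0.996, -0.001], [0.001, -0.001, -1.0]]
alpha 174.93723029083634
```

Call:
arm_command(commands=[{"translation": [0,0,0],"dr": [0,0,-0.2],"jaw": 1},{"translation": [0,0,0],"dr": [0,0,0],"jaw": 1}])

```text
time_s: 36.6
position: [0.6394, 0.0442, 0.0373]
tcp_rot: [[-0.998, 0.069, -0.001], [0.069, 0.998, -0.0], [0.001, -0.0, -1.0]]
force: [-4.2, -1.9, 6.1]
opening: 0.458
```

```bash
python3 a.py
```

```text
t36.60 pos [0.6394 0.0442 0.0373] F [-4.2 -1.9  6.1] M [-0.35  0.8  -0.28] op 0.458 J [ -6.   45.8  87.   -0.   47.3 -92. ]
[[-0.998, 0.069, -0.001], [0.069, 0.998, -0.0], [0.001, -0.0, -1.0]]
alpha 176.02452395782998
```

Call:
arm_command(commands=[{"translation": [0,0,0],"dr": [0,0,-0.2],"jaw": 1},{"translation": [0,0,0],"dr": [0,0,0],"jaw": 1}])

```text
time_s: 36.77
position: [0.6394, 0.0446, 0.0373]
tcp_rot: [[-0.999, 0.052, -0.001], [0.052, 0.999, 0.001], [0.001, 0.001, -1.0]]
force: [-3.6, -0.8, 5.5]
opening: 0.46
```

```bash
python3 a.py
```

```text
t36.77 pos [0.6394 0.0446 0.0373] F [-3.6 -0.8  5.5] M [-0.27  0.78 -0.98] op 0.460 J [ -6.   45.8  87.    0.1  47.3 -93.1]
[[-0.999, 0.052, -0.001], [0.052, 0.999, 0.001], [0.001, 0.001, -1.0]]
alpha 176.99968918605717
```

Against the pin (Mz about -1 N m). I'll release, lift, and move clear so I can inspect.

Call:
arm_command(commands=[{"translation": [0,0,0],"dr": [0,0,0],"jaw": 0},{"translation": [0,0,0],"dr": [0,0,0],"jaw": 0},{"translation": [0,0,0],"dr": [0,0,0],"jaw": 0},{"translation": [0,0,0],"dr": [0,0,0],"jaw": 0},{"translation": [0,0,0],"dr": [0,0,0],"jaw": 0},{"translation": [0,0,-0.3],"dr": [0,0,0],"jaw": 0},{"translation": [0,0,-0.6],"dr": [0,0,0],"jaw": 0},{"translation": [0,0,-0.8],"dr": [0,0,0],"jaw": 0},{"translation": [0,0,-1],"dr": [0,0,0],"jaw": 0},{"translation": [0,0,-1],"dr": [0,0,0],"jaw": 0},{"translation": [0,0,-1],"dr": [0,0,0],"jaw": 0},{"translation": [0,0,-0.5],"dr": [0,0,0],"jaw": 0}])

```text
time_s: 37.77
position: [0.6417, 0.0445, 0.1708]
tcp_rot: [[-0.999, 0.047, 0.006], [0.047, 0.999, -0.001], [-0.006, -0.0, -1.0]]
force: [0.3, -0.5, 0.5]
opening: 0.999
```

Call:
arm_command(commands=[{"translation": [0.5,-1,0],"dr": [0,0,0],"jaw": 0},{"translation": [0.5,-1,0],"dr": [0,0,0],"jaw": 0},{"translation": [0.5,-1,0],"dr": [0,0,0],"jaw": 0},{"translation": [0.5,-1,0],"dr": [0,0,0],"jaw": 0},{"translation": [0.3,-1,0],"dr": [0,0,0],"jaw": 0},{"translation": [0.3,-1,0],"dr": [0,0,0],"jaw": 0},{"translation": [0,-1,0],"dr": [0,0,0],"jaw": 0},{"translation": [0,-1,0],"dr": [0,0,0],"jaw": 0},{"translation": [0,-1,0],"dr": [0,0,0],"jaw": 0},{"translation": [0,-1,0],"dr": [0,0,0],"jaw": 0},{"translation": [0,-1,0],"dr": [0,0,0],"jaw": 0},{"translation": [0,0,0],"dr": [0,0,0],"jaw": 0}])

```text
time_s: 38.77
position: [0.5629, -0.2324, 0.1677]
tcp_rot: [[-0.999, 0.05, 0.003], [0.05, 0.999, -0.004], [-0.003, -0.004, -1.0]]
force: [1.2, -0.2, -0.1]
opening: 0.997
```

```bash
python3 a.py; cat > chk.py <<'E'
from h import *
p,W=world("top",6);Z=W[:,:,2]*1000; cv2.imwrite("pics/k0.png",p[:,:,::-1]); crop(p,165,105,305,200,5,"pics/k1.png")
for b in [(176,116,212,175),(220,122,256,180)]:
    try: 
        r=lever(Z,*b,base=24); print(r,"fixture ang",r["ang"]+4.63)
        reg=(xx>=b[0])&(xx<b[2])&(yy>=b[1])&(yy<b[3]);h=reg&(Z>44)&(Z<56);print(" hub/shaft top z median",np.median(Z[h]).round(1)," knob z",np.median(Z[reg&(Z>60)&(Z<75)]).round(1))
    except Exception as e: print(e)
p,d=capture("scene"); cv2.imwrite("pics/k2f.png",p[:,:,::-1]);crop(p,180,120,330,220,5,"pics/k2.png")
E
python3 chk.py
```

```text
t38.77 pos [ 0.5629 -0.2324  0.1677] F [ 1.2 -0.2 -0.1] M [ 0.    0.02 -0.02] op 0.997 J [-3.290e+01  3.320e+01  8.810e+01 -1.000e-01  5.840e+01 -1.199e+02]
[[-0.999, 0.05, 0.003], [0.05, 0.999, -0.004], [-0.003, -0.004, -1.0]]
alpha 177.11062609735777
{'o': array([648.8, 163. ]), 'ang': 175.8, 'knob': array([574.7, 168.5]), 'dist': 74.3, 'rect': array([43.1, 41.9]), 'rang': 1.7, 'nk': 31} fixture ang 180.43
 hub/shaft top z median 50.3  knob z 66.0
{'o': array([nan, nan]), 'ang': nan, 'knob': array([nan, nan]), 'dist': nan, 'rect': array([40. , 44.9]), 'rang': 85.2, 'nk': 0} fixture ang nan
 hub/shaft top z median 50.5  knob z nanh.py:33: RuntimeWarning: Mean of empty slice.
  hc=h.mean(0);kc=k.mean(0);a=np.arctan2(*(kc-hc)[::-1]); o=hc-2*np.array([np.cos(a),np.sin(a)])
  ret = um.true_divide(
  return _methods._mean(a, axis=axis, dtype=dtype,
  ret = ret.dtype.type(ret / rcount)
```

View pics/k0.png

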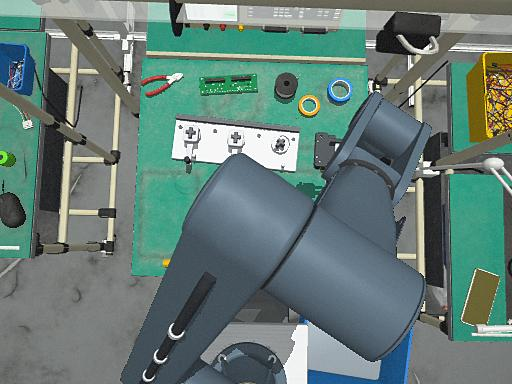

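View pics/k2.png

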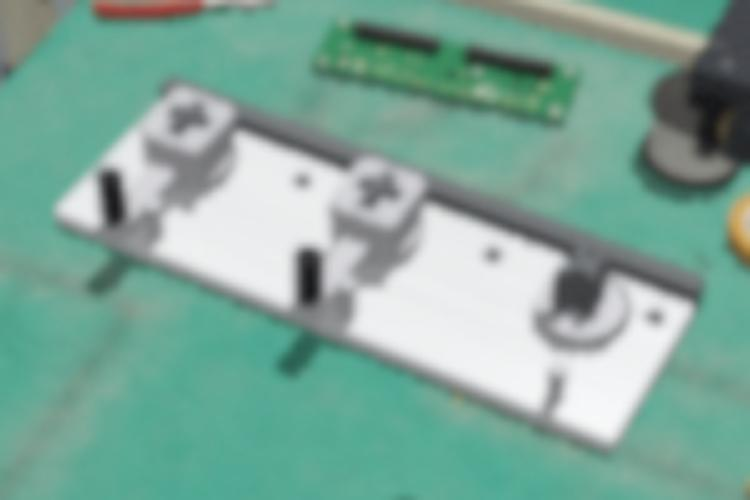

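Call:
arm_command(commands=[{"translation": [0.1,0.3,-0.8],"dr": [0,0,0],"jaw": 0},{"translation": [0.1,0.7,-0.8],"dr": [0,0,0],"jaw": 0},{"translation": [0.12,0.88,-0.8],"dr": [0,0,0],"jaw": 0},{"translation": [0.12,0.88,0],"dr": [0,0,0],"jaw": 0},{"translation": [0.12,0.88,0],"dr": [0,0,0],"jaw": 0},{"translation": [0.12,0.88,0],"dr": [0,0,0],"jaw": 0},{"translation": [0.12,0.88,0],"dr": [0,0,0],"jaw": 0},{"translation": [0.12,0.88,0],"dr": [0,0,0],"jaw": 0},{"translation": [0.12,0.88,0],"dr": [0,0,0],"jaw": 0},{"translation": [0.12,0.88,0],"dr": [0,0,0],"jaw": 0},{"translation": [0.12,0.88,0],"dr": [0,0,0],"jaw": 0},{"translation": [0.12,0.88,0],"dr": [0,0,0],"jaw": 0}])

```text
time_s: 40.12
position: [0.538, 0.0213, 0.2269]
tcp_rot: [[-0.999, 0.045, -0.0], [0.045, 0.999, 0.0], [0.0, 0.0, -1.0]]
force: [1.0, 0.1, 0.3]
opening: 1.0
```

Call:
arm_command(commands=[{"translation": [0.12,0.88,0],"dr": [0,0,0],"jaw": 0},{"translation": [0.12,0.88,0],"dr": [0,0,0],"jaw": 0},{"translation": [0.12,0.88,0],"dr": [0,0,0],"jaw": 0},{"translation": [0.12,0.88,0],"dr": [0,0,0],"jaw": 0},{"translation": [0.12,0.88,0],"dr": [0,0,0],"jaw": 0},{"translation": [0.12,0.88,0],"dr": [0,0,0],"jaw": 0},{"translation": [0.12,0.88,0],"dr": [0,0,0],"jaw": 0},{"translation": [0.12,0.88,0],"dr": [0,0,0],"jaw": 0},{"translation": [0.12,0.88,0],"dr": [0,0,0],"jaw": 0},{"translation": [0.12,0.88,0],"dr": [0,0,0],"jaw": 0},{"translation": [0.12,0.88,0],"dr": [0,0,0],"jaw": 0},{"translation": [0.12,0.88,0],"dr": [0,0,0],"jaw": 0}])

```text
time_s: 41.12
position: [0.5139, 0.2865, 0.2269]
tcp_rot: [[-0.999, 0.045, -0.0], [0.045, 0.999, -0.0], [0.0, -0.0, -1.0]]
force: [0.3, 0.0, -0.3]
opening: 1.004
```

Call:
arm_command(commands=[{"translation": [0.78,0.92,0],"dr": [0,0,0.8],"jaw": 0},{"translation": [0.78,0.92,0],"dr": [0,0,0.8],"jaw": 0},{"translation": [0.78,0.92,0],"dr": [0,0,0.8],"jaw": 0},{"translation": [0.9,0.7,0],"dr": [0,0,0],"jaw": 0},{"translation": [0.9,0.7,0],"dr": [0,0,0],"jaw": 0},{"translation": [0.9,0.7,0],"dr": [0,0,0],"jaw": 0},{"translation": [0.9,0.7,0],"dr": [0,0,0],"jaw": 0},{"translation": [0.9,0.7,0],"dr": [0,0,0],"jaw": 0},{"translation": [0.5,0.7,0],"dr": [0,0,0],"jaw": 0},{"translation": [0,0,0],"dr": [0,0,0],"jaw": 0}])

```text
time_s: 41.95
position: [0.3744, 0.5017, 0.227]
tcp_rot: [[-0.957, 0.288, 0.0], [0.288, 0.957, 0.003], [0.001, 0.003, -1.0]]
force: [0.7, 0.1, -0.6]
opening: 0.997
```

```bash
python3 a.py;python3 chk.py; python3 stop.py 54
```

```text
t41.95 pos [0.3744 0.5017 0.227 ] F [ 0.7  0.1 -0.6] M [ 0.   -0.03 -0.02] op 0.997 J [ 43.   30.5  82.3   0.1  67.2 -30.3]
[[-0.957, 0.288, 0.0], [0.288, 0.957, 0.003], [0.001, 0.003, -1.0]]
alpha 163.23560504696943
{'o': array([648.9, 162.9]), 'ang': 175.6, 'knob': array([574.8, 168.7]), 'dist': 74.3, 'rect': array([43.1, 41.9]), 'rang': 1.7, 'nk': 30} fixture ang 180.23
 hub/shaft top z median 50.5  knob z 66.3
{'o': array([639.8,  44.1]), 'ang': 176.0, 'knob': array([565.4,  49.3]), 'dist': 74.5, 'rect': array([40. , 45.1]), 'rang': 84.5, 'nk': 31} fixture ang 180.63
 hub/shaft top z median 50.5  knob z 66.1
top edge [55.2, 55.2, 54.8, 55.8, 56.2, 55.8, 55.0, 55.0, 55.2] med 55.2
  mark [(-38, 54.8), (-36, 54.4), (-34, 54.4), (-32, 54.3), (-30, 54.3), (-28, 54.2), (-26, 66.1), (-24, 65.6), (24, 54.7), (26, 54.8), (28, 54.9), (30, 55.0), (32, 54.9), (34, 54.4), (36, 54.2), (38, 54.2)] med 54.55
scene edge [52.0, 52.2, 53.8, 56.5, 57.8, 54.8, 53.0, 53.0, 52.5] med 53.0
  mark [(-38, 50.8), (-36, 50.6), (-34, 50.7), (-32, 51.4), (-30, 52.0), (-28, 52.6), (-26, 52.6), (-24, 52.6), (24, 53.0), (26, 52.9), (28, 52.7), (30, 51.9), (32, 50.7), (34, 50.3), (36, 50.4), (38, 50.4)] med 51.65
```

View pics/k0.png

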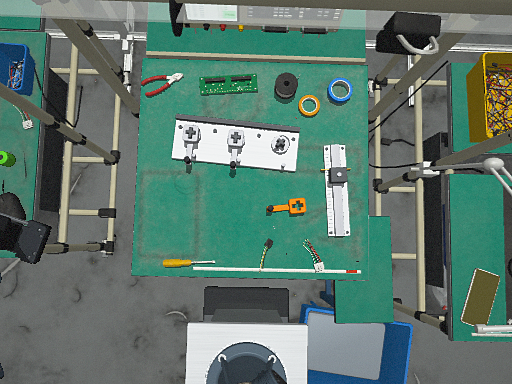

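View pics/k1.png

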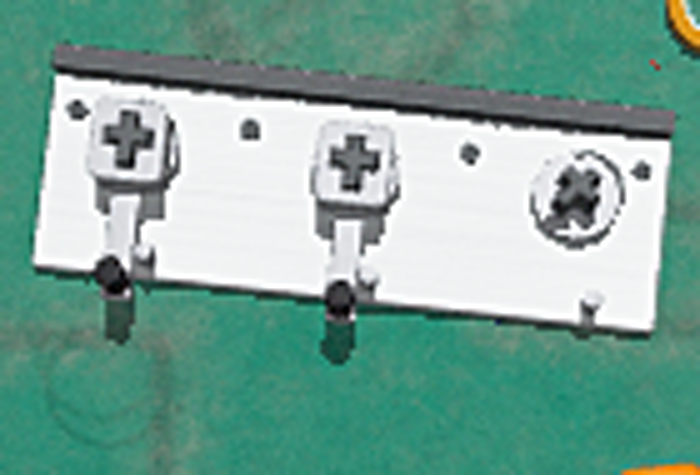

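Both levers are home (hub tops at about 50 mm, knobs at about 66 mm) and lie against their pins. The stop is level with the mark, and nothing touches the arm. Handing in.

```bash
python3 -c "
from rig import *
print(hand_in())"
```

```text
the job is handed in; nothing more can be done
None
```

I tapped the stop carriage to the brass marker first. Then I fitted both loose grey levers, one on shaft 1 and one on shaft 2, swung each against its stop pin and handed the job in. It took about 43 s of the 210 s. The third lever was absent, and I left the orange look-alike alone.

| Last check | Result |
|---|---|
| Lever seating | Hub tops measured 50.5 mm for both, against 50 mm fully home. Knob tops were at about 66 mm. |
| Lever direction | Measured 180.2° and 180.6° in the fixture frame; straight to the front is 180°. Both met a firm moment at the pin (about 1 N m). |
| Stop against marker | The two cameras disagree slightly. The top view reads about 0.5 mm past the mark and the scene view about 0.4 mm short, both within what I can measure. It read the same before and after the lever work. |

No other check failed. Neither lever was seen knocked aside, and I noticed no slackening of the grip. At hand-in the arm was parked clear of everything with the jaws open.

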